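Line up painted plaques under the curing lamp

TASK

Slide the four painted wooden plaques in under the curing lamp so that each lies with a short end flush against the fence, square to it and centred on the fence tag of its own colour: one straight, evenly spaced row. The paint is wet, so keep them flat on the bench all the time (slide them, never lift or tip them). Don't bang the lamp stand, and leave everything else on the bench where it is.

Things in the scene. Friction and masses are not known exactly. Their poses are not given: they have to be found in the camera images.
- stand: lamp stand, fixed to the bench. Origin: at bench level, middle of the working face of its straight aluminium fence, the face that looks away from the robot; x points away from the robot, square out of that face, y along it. Fence: 440 mm long, 28 mm high, 22 mm thick (x -22 to 0 mm). Posts (18 mm) at x -30, y +-262 mm on feet 70 x 50 mm; arms at height 159-173 mm carry the lamp bar.
- lamp (a point): middle of the underside of the stand's grey lamp bar, 130 mm above the bench and 47 mm out from the fence face (at x = 47 mm in the stand's axes, which it shares). The bar is 30 mm wide (x +-15), 560 mm long (y), 30 mm high and hangs over the outer halves of plaques that lie against the fence, so the tool must lean in under it from the side away from the robot
- plaque_red: loose wooden plaque, 60 mm long (x) x 44 mm wide (y) x 22 mm high, 45 g, with a red whale painted on top; origin at the centre of its underside; either end may go to the fence
- plaque_yellow: loose wooden plaque, 60 mm long (x) x 44 mm wide (y) x 22 mm high, 45 g, with a yellow whale painted on top; origin at the centre of its underside; either end may go to the fence
- plaque_green: loose wooden plaque, 60 mm long (x) x 44 mm wide (y) x 22 mm high, 45 g, with a green whale painted on top; origin at the centre of its underside; either end may go to the fence
- plaque_blue: loose wooden plaque, 60 mm long (x) x 44 mm wide (y) x 22 mm high, 45 g, with a blue whale painted on top; origin at the centre of its underside; either end may go to the fence
- tag_red: red tag, 20 x 26 x 3 mm, fixed on top of the fence, marking where the red plaque belongs; origin at the centre of its underside, 11 mm behind the fence's working face; axes as the stand's; the four tags are 90 mm apart, in any order
- tag_yellow: yellow tag, 20 x 26 x 3 mm, fixed on top of the fence, marking where the yellow plaque belongs; origin at the centre of its underside, 11 mm behind the fence's working face; axes as the stand's; the four tags are 90 mm apart, in any order
- tag_green: green tag, 20 x 26 x 3 mm, fixed on top of the fence, marking where the green plaque belongs; origin at the centre of its underside, 11 mm behind the fence's working face; axes as the stand's; the four tags are 90 mm apart, in any order
- tag_blue: blue tag, 20 x 26 x 3 mm, fixed on top of the fence, marking where the blue plaque belongs; origin at the centre of its underside, 11 mm behind the fence's working face; axes as the stand's; the four tags are 90 mm apart, in any order
- sanding_block: loose bystander to leave alone: orange sanding block with a black sole, 46 x 80 x 30 mm high (long side along its y); origin at the centre of its underside on the bench
- tape_roll: loose bystander to leave alone: roll of masking tape lying flat, 70 mm across, 24 mm high; origin at the centre of its underside on the bench
- pencil: loose bystander to leave alone: flat red carpenter's pencil lying along its x axis, 132 mm long (from 60 mm behind to 72 mm ahead of the origin), 13 mm wide, 8 mm high; origin on its underside
- scraper: loose bystander to leave alone: scraper lying along its x axis, dark wood handle and steel blade, 110 mm long (55 mm each way), 16 mm wide, 12 mm high; origin on its underside
- offcut: loose bystander to leave alone: plywood offcut lying along its x axis, 94 mm long (from 38 mm behind to 56 mm ahead of the origin), 16 mm wide, 16 mm high; origin on its underside
- paint_jar: loose bystander to leave alone: small paint jar with a blue cap, 52 mm across, 60 mm high; origin at the centre of its underside on the bench
- glue_bottle: loose bystander to leave alone: white glue bottle with an orange cap, 52 mm across, 130 mm high; origin at the centre of its underside on the bench
Things that resemble listed ones, but are neither listed nor needed, are in the scene too. Leave any pink look-alike of the plaque_blue alone.

How it is judged:
At the end, for the whole second after the job is handed in: Every plaque lies flat on the bench and at rest, its short end within 5 mm of the fence face, its long axis square to the fence within 5 degrees, and its centre within 7 mm (along the fence) of the middle of the tag of its own colour (x of plaque_red in the frame of stand between 0.025 and 0.035 m and y of plaque_red in the frame of tag_red between -0.007 and 0.007 m and angle between the x axis of each of plaque_red, plaque_yellow, plaque_green, plaque_blue and the x axis of stand, either way round below 0.09 rad and height (world z) of each of plaque_red, plaque_yellow, plaque_green, plaque_blue below 0.004 m and linear speed of each of plaque_red, plaque_yellow, plaque_green, plaque_blue below 0.02 m/s and x of plaque_yellow in the frame of stand between 0.025 and 0.035 m and y of plaque_yellow in the frame of tag_yellow between -0.007 and 0.007 m and x of plaque_green in the frame of stand between 0.025 and 0.035 m and y of plaque_green in the frame of tag_green between -0.007 and 0.007 m and x of plaque_blue in the frame of stand between 0.025 and 0.035 m and y of plaque_blue in the frame of tag_blue between -0.007 and 0.007 m); the robot touches nothing.
It fails at once if a plaque is lifted more than 12 mm off the bench, or tipped more than 15 degrees (height (world z) of any of plaque_red, plaque_yellow, plaque_green, plaque_blue above 0.012 m or angle between any of plaque_red, plaque_yellow, plaque_green, plaque_blue's own z axis and vertical above 0.26 rad).
It fails at once if another loose thing on the bench is moved more than 20 mm (distance of any of sanding_block, tape_roll, pencil, scraper, offcut, paint_jar, glue_bottle from where it was at the start of the episode above 0.02 m).
It fails at once if the robot hits the lamp stand with more than 20 N (contact force between any of the arm, the fingers and stand above 20 N).
It also fails if it takes over 72 s, if anything falls off the work surface, if the arm or the gripper's body presses on something with over 40 N, if the wrist force passes 120 N, or if a joint passes its speed limit or range.

ROBOT

A 6-joint arm with a two-finger parallel gripper is mounted at the origin on the work surface. World frame = base frame: x ahead of the robot, y to its left, z up, the work surface at z = 0. Lengths are in m, angles in rad, forces in N, time in s.
With the tool pointing down it reaches from about 0.4 to 0.825 m from the base axis. Payload 7 kg.
Tool frame: the origin (TCP) lies at the very end of the fingers, on their centre line; the grasp point (between the pads) lies manip.tcp_to_grasp behind it (manip.tcp_to_grasp is the distance from the TCP to the grasp point, in m); z points along the fingers, y is the direction in which the jaws open and shut (so a half turn about z gives the same grasp; the last joint's range is limited). The gripper opens to 88 mm and grips with 3 to 60 N. Pads are 19 mm wide; open, the fingers measure 130 mm over their backs; the gripper's body (78 mm by 193 mm) begins 47 mm behind the grasp point.
Start: joints at [-0.832, 0.359, 0.012, 0, -1.224, -0.288], TCP at [0.294, -0.608, 0.227] pointing down, gripper open.
Joint ranges: [-3.07, 3.07], [-1.43, 2.12], [-1.02, 1.25], [-3.03, 1.67], [-3.05, -0], [-3.03, 3.03]. Speed limits (rad/s): [2.39, 2.39, 3.01, 3.14, 3.14, 3.14].

INTERFACE

Orientations are given as a unit quaternion [x, y, z, w].
In Python, from bench import manip, eyes gives the robot as it stands. The module is installed in compiled form; this text tells all that it offers.
- The arm moves only by the tool jog_arm, never from a script. Its argument "series" is a list of rows, each an object with "hand": the finger opening in mm, from 0 to 87.6; "dp": the shift along the tool's x, y, z in mm, a list of three; "yaw": the turn about the tool's z in degrees. In form: [{"hand": hand, "dp": [dx, dy, dz], "yaw": yaw}, ...]. A call has 1 to 8 rows; each row shifts and turns the pose as measured when the row begins, along the tool's axes as they then stand; what a row does not reach is not made up. A row lasts 1/8 s, in which the tool goes at most 62.5 mm and 10.7 degrees, less where a joint would pass 70% of its speed; a pose out of reach is approached as far as the arm can. A call is refused whole if a number of a shift passes 62.5 or a number of a turn 10.7, either way. A call with a gripper value outside its range is refused whole. The fingers move at their own pace and stop on an object; "force" is the grip in N (left out, the last holds). Time passes only in rows, so rows that do not move let the fingers close. It gives the time, the measured TCP pose, the force and the opening at its end, in the units of the state.
- manip.state(): the state, without advancing time (a new reading comes with each control period).
- eyes.grab_frame(name): name is "side" or "top"; returns the picture (480x640x3 uint8, red, green, blue); there is no depth.
- eyes.calibration(name): a dict with "fx", "fy", "cx", "cy" (pixels), "cam_to_world" (4x4, takes a point from camera to world coordinates). Camera axes: x right, y down, z forward; pixel columns grow to the right and rows downward; lengths in m; the calibration is good to about 2 mm. A picture is of the moment at which its call begins. calibration takes no time and is no camera call.
- manip.sign_off(): hands the job in, once; it reports no verdict.
The state is a dict: "clock": time; "joint_pos": joint angles; "qd": joint speeds; "joint_efforts": joint torques, N m; "tcp_pos": TCP position; "eef_rot": TCP orientation; "wrist_force": force on the tool from outside, world axes, zero at the start; "wrist_torque": the same for the moment, N m; "finger_gap": finger opening in m.
Only numpy, scipy, OpenCV 4.12 (cv2) and the standard library are available. Lean on these libraries where they do the work, as an engineer would, in place of code of your own. Each camera call takes 0.05 s, during which the arm holds its last target. There are 200 camera calls.

## Working session

There is one attempt and no reset: what is moved stays moved. The work goes in short steps, Python scripts to look and compute and a tool call to move; the robot and the scene stay as the last step left them, time stands still between calls to the robot, and variables do not carry over. Pictures are saved under pics/ and viewed, about 8 in all and at most 12, crops included, and the job is handed in when it is done.

Besides the shell and the picture viewer there is one more tool, called after "Request:" as name([rows], argument=value, ...), one row to a line, values as JSON. jog_arm: Moves the arm, as the interface text tells. Its arguments: {"type":"object","properties":{"series":{"type":"array"},"force":{"type":"number"}},"required":["series"]}

```bash
mkdir -p pics; python3 - <<'E'
from bench import manip, eyes
import cv2
print(manip.state(), manip.tcp_to_grasp)
for n in("top","side"):
    cv2.imwrite(f"pics/{n}0.png",eyes.grab_frame(n)[:,:,::-1]); c=eyes.calibration(n); print(n,c)
E
```

```text
{'clock': 0.0, 'joint_pos': array([-8.31902685e-01,  3.59352314e-01,  1.10254497e-02, -3.66688814e-04,
       -1.22410852e+00, -2.88094068e-01]), 'qd': array([ 0.00136642, -0.00104869, -0.00217833, -0.00024394, -0.00030659,
       -0.00035936]), 'joint_efforts': array([ 9.60592624e-04, -5.82714808e+01,  2.93067062e+01,  6.99717969e+00,
        7.08267806e-03, -1.63276868e-04]), 'tcp_pos': array([ 0.29383393, -0.60711762,  0.22562753]), 'eef_rot': array([-2.23435116e-01,  9.74718445e-01,  7.98515627e-04, -2.52418215e-04]), 'wrist_force': array([-0.18542108, -0.93844018,  0.22806727]), 'wrist_torque': array([-0.01223663, -0.01300613, -0.04254965]), 'finger_gap': 0.08755851105707091} 0.0188
top {'fx': 446.8155524499962, 'fy': 446.8155524499962, 'cx': 324.2518546180908, 'cy': 240.60700915493595, 'cam_to_world': array([[-1.13886459e-01, -9.73050868e-01,  2.00504070e-01,
         3.70096842e-01],
       [-9.93493542e-01,  1.11405904e-01, -2.36496446e-02,
         1.75894715e-02],
       [ 6.74970023e-04, -2.01892873e-01, -9.79407378e-01,
         1.16890863e+00],
       [ 0.00000000e+00,  0.00000000e+00,  0.00000000e+00,
         1.00000000e+00]])}
side {'fx': 572.82082961463, 'fy': 572.82082961463, 'cx': 320.5506018534935, 'cy': 234.40330553306572, 'cam_to_world': array([[-0.9095371 , -0.28141536,  0.30585563,  0.06860323],
       [-0.41537755,  0.59020399, -0.69218548,  1.1811901 ],
       [ 0.01427442, -0.75661393, -0.65370605,  1.19766334],
       [ 0.        ,  0.        ,  0.        ,  1.        ]])}
```

View pics/top0.png

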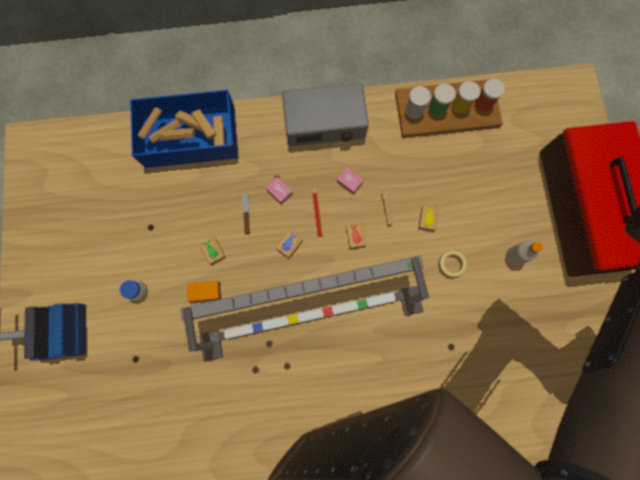

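View pics/side0.png

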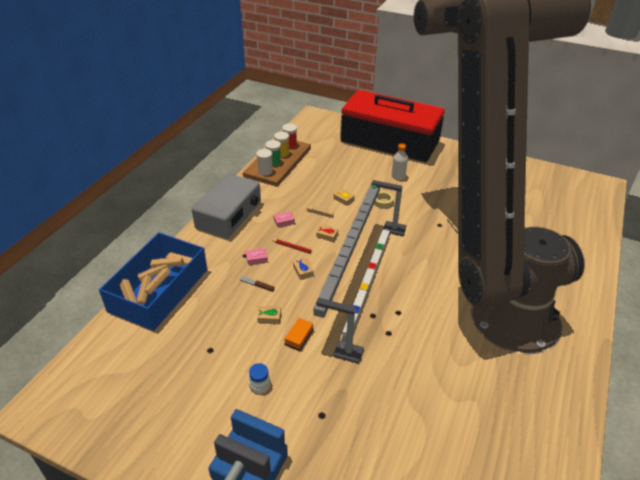

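The top view has the tags left to right as blue (258,327), yellow (292,320), red (327,312) and green (361,304). The plaques are green (212,250), blue (289,243), red (356,236) and yellow (428,218). The pink look-alikes at (280,189) and (350,180) must be left alone. I'll measure next and check in an enlarged crop.

```bash
cat > h.py <<'E'
from bench import manip, eyes
import cv2, numpy as np
def w(n,u,v,z):
    c=eyes.calibration(n);T=c["cam_to_world"]
    d=T[:3,:3]@np.array([(u-c["cx"])/c["fx"],(v-c["cy"])/c["fy"],1]);o=T[:3,3]
    return (o+d*(z-o[2])/d[2])[:2]
def px(n,p):
    c=eyes.calibration(n);T=c["cam_to_world"];q=T[:3,:3].T@(np.array(p)-T[:3,3])
    return np.array([q[0]/q[2]*c["fx"]+c["cx"],q[1]/q[2]*c["fy"]+c["cy"]])
HUE={"red":[(0,6),(172,180)],"yellow":[(24,32)],"green":[(50,75)],"blue":[(108,128)]}
def blobs(im,col,smin=130,vmin=70):
    hsv=cv2.cvtColor(im,cv2.COLOR_RGB2HSV);m=np.zeros(im.shape[:2],np.uint8)
    for a,b in HUE[col]: m|=cv2.inRange(hsv,(a,smin,vmin),(b,255,255))
    n,l,s,c=cv2.connectedComponentsWithStats(m)
    return [(s[i,4],c[i].round(1)) for i in range(1,n) if s[i,4]>8],l
E
python3 - <<'E'
from h import *
im=cv2.imread("pics/top0.png")[:,:,::-1].copy(); si=cv2.imread("pics/side0.png")[:,:,::-1].copy()
for c in HUE:
    print(c,[(a,p,w("top",*p,.022).round(3)) for a,p in blobs(im,c)[0] if 170<p[0]<460 and 170<p[1]<360])
    print("  side",[(a,p,w("side",*p,.022).round(3)) for a,p in blobs(si,c)[0] if 220<p[0]<420 and 170<p[1]<360])
big=cv2.resize(im[170:350,180:480],(800,480),interpolation=cv2.INTER_CUBIC); cv2.imwrite("pics/crop0.png",big[:,:,::-1])
E
```

```text
red [(np.int32(108), array([316.9, 215.1]), array([0.676, 0.001])), (np.int32(78), array([355.9, 236.2]), array([ 0.607, -0.094])), (np.int32(66), array([327.2, 311.2]), array([0.422, 0.003]))]
  side [(np.int32(34), array([328.3, 230.3]), array([ 0.605, -0.092])), (np.int32(104), array([293.4, 245.8]), array([0.672, 0.021])), (np.int32(40), array([371.6, 265.2]), array([ 0.424, -0.002]))]
yellow [(np.int32(113), array([428.8, 217.3]), array([ 0.636, -0.293])), (np.int32(82), array([292.4, 318.8]), array([0.413, 0.093]))]
  side [(np.int32(17), array([344.8, 194.5]), array([ 0.631, -0.289]))]
green [(np.int32(60), array([211.5, 250.4]), array([0.612, 0.285]))]
  side [(np.int32(23), array([379.2, 246. ]), array([ 0.433, -0.092])), (np.int32(52), array([269.7, 311.8]), array([0.61 , 0.288]))]
blue [(np.int32(38), array([257. , 326.8]), array([0.404, 0.184]))]
  side [(np.int32(36), array([302.9, 266.2]), array([0.606, 0.089])), (np.int32(22), array([356.2, 308.5]), array([0.402, 0.176]))]
```

View pics/crop0.png

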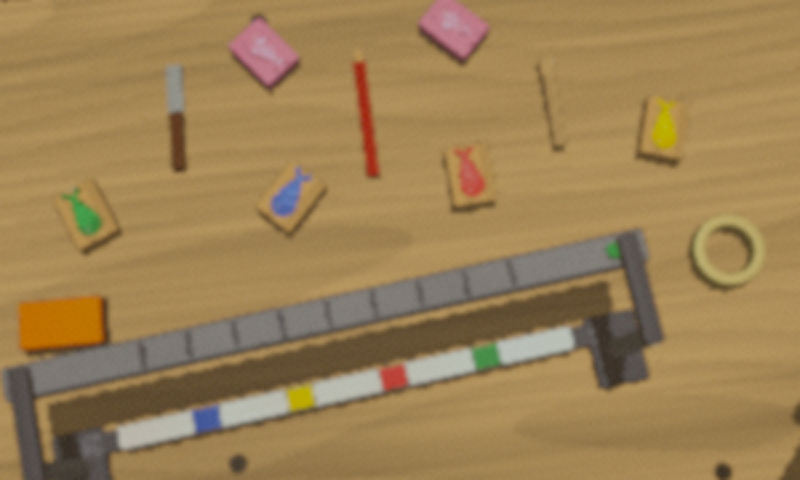

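The crop confirms the four wooden plaques by whale colour: green (85,215), blue (290,198), red (470,175), yellow (665,125). The two pink blocks at (263,52) and (455,27) are decoys. Next I'll convert everything to stand axes.

```bash
cat >> h.py <<'E'
def stand():
    import json; return json.load(open("stand.json"))
def toS(p):
    s=stand();d=np.array(p)[:2]-s["o"];c,n=np.cos(s["a"]),np.sin(s["a"]);return np.array([c*d[0]+n*d[1],-n*d[0]+c*d[1]])*1000
def st():
    s=manip.state();from scipy.spatial.transform import Rotation as R
    M=R.from_quat(s["eef_rot"]).as_matrix();a=stand()["a"]
    ax=np.degrees(np.arctan2(-M[1,0],-M[0,0])-a)
    print("t",round(s["clock"],2),"S(mm)",toS(s["tcp_pos"]).round(1),"z",round(s["tcp_pos"][2]*1000,1),"yaw need",round(ax,1),"tilt z",M[:,2].round(3),"gap",round(s["finger_gap"]*1000,1),"F",s["wrist_force"].round(1))
    return s
E
python3 - <<'E'
from h import *
import json
im=cv2.imread("pics/top0.png")[:,:,::-1].copy(); si=cv2.imread("pics/side0.png")[:,:,::-1].copy()
T={}
for c,pt,ps in(("blue",(257.5,326.8),(356.2,308.5)),("yellow",(292.4,319.4),None),("red",(327.2,311.5),(371.6,265.2)),("green",(361.5,303.5),(379.2,246))):
    T[c]=w("top",*pt,.031); print(c,T[c].round(4), ps and w("side",*ps,.031).round(4))
P=np.array([T[c] for c in("green","red","yellow","blue")]);
d=cv2.fitLine(P.astype(np.float32),cv2.DIST_L2,0,.01,.01).ravel()[:2]; d*=np.sign(d[1])
a=float(np.arctan2(d[1],d[0])-np.pi/2); ctr=P.mean(0); o=ctr+.011*np.array([np.cos(a),np.sin(a)])
json.dump({"o":o.tolist(),"a":a},open("stand.json","w")); print("az",np.degrees(a),"o",o)
for c in T: print("tag",c,toS(T[c]).round(1))
for c,p,q in(("red",(355.9,236.2),(328.3,230.3)),("yellow",(428.8,217.3),(344.8,194.5)),("green",(211.5,250.4),(269.7,311.8)),("blue",(289.5,243.5),(302.9,266.2))):
    b,l=blobs(im,c,80 if c=="blue" else 130)
    i=min((np.hypot(*(x[1]-p)),k) for k,x in enumerate(b))[1]; bp=b[i][1]
    li=l[int(round(bp[1])),int(round(bp[0]))]; ys,xs=np.where(l==li)
    pts=np.array([toS(w("top",x,y,.022)) for x,y in zip(xs,ys)]); m,e,_=cv2.PCACompute2(pts.astype(np.float32),None)
    print(c,len(xs),"top S",toS(w("top",*bp,.022)).round(1),"side S",toS(w("side",*q,.022)).round(1),"axis deg",np.degrees(np.arctan2(e[0,1],e[0,0])).round(1),"box",cv2.minAreaRect(pts.astype(np.float32)))
for n,x,y,z in(("pencil lo",373,178,0),("pencil hi",358,52,0),("scraper lo",180,172,0),("offcut lo",560,152,0),("offcut hi",543,60,0),("sand tr",104,297,.03),("sand br",104,345,0),("tape",728,250,.02),("pinkL lo",272,88,0),("pinkR lo",462,60,0),("barend",8,372,.16),("barend",645,240,.16)):
    print(n,toS(w("top",180+x/2.667,170+y/2.667,z)).round(0))
st()
E
```

```text
blue [0.4034 0.181 ] [0.3994 0.1839]
yellow [0.4116 0.0925] None
red [0.4211 0.0035] [0.4215 0.0072]
green [ 0.4311 -0.0849] [ 0.4304 -0.082 ]
az 5.966054126790247 o [0.42775832 0.04916162]
tag blue [-10.5 133.7]
tag yellow [-11.6  44.8]
tag red [-11.3 -44.7]
tag green [ -10.6 -133.7]
red 78 top S [ 163.6 -161.1] side S [ 161.3 -159.1] axis deg 2.0 box ((167.675537109375, -163.6464385986328), (18.376577377319336, 40.337684631347656), 76.75028991699219)
yellow 113 top S [ 171.6 -361.5] side S [ 166.5 -357.6] axis deg -16.2 box ((174.8780517578125, -362.8843078613281), (21.15265655517578, 49.22088623046875), 74.8877944946289)
green 60 top S [208.2 215.4] side S [205.8 218.2] axis deg 28.5 box ((209.7381591796875, 215.99256896972656), (38.69805908203125, 17.184284210205078), 15.913987159729004)
blue 70 top S [182.9  19.1] side S [181.5  21.2] axis deg -43.3 box ((184.08970642089844, 15.328348159790039), (16.943498611450195, 39.15361022949219), 33.60064697265625)
pencil lo [187. -69.]
pencil hi [320. -83.]
scraper lo [235. 119.]
offcut lo [ 173. -259.]
offcut hi [ 270. -266.]
sand tr [123. 208.]
sand br [ 81. 223.]
tape [  38. -391.]
pinkL lo [301.  11.]
pinkR lo [ 288. -185.]
barend [ 57. 271.]
barend [  50. -279.]
t 0.1 S(mm) [-201.4 -638.9] z 225.7 yaw need 19.9 tilt z [-0.001  0.001 -1.   ] gap 88.0 F [-0.1  0.2 -0.2]
```

```bash
cat >> h.py <<'E'
def plan(x,y,z,h,hand,n=None):
    """rows in tool axes from the current pose to stand x,y, height z (mm), heading h (deg)"""
    from scipy.spatial.transform import Rotation as R
    s=st();a=stand()["a"];M=R.from_quat(s["eef_rot"]).as_matrix()
    h0=np.degrees(np.arctan2(-M[1,0],-M[0,0])-a);c,q=np.cos(a),np.sin(a)
    d=np.array([[c,-q,0],[q,c,0],[0,0,1]])@(np.array([x,y,z])-np.r_[toS(s["tcp_pos"]),s["tcp_pos"][2]*1000])
    t=-((h-h0+180)%360-180); n=n or int(np.ceil(max(np.linalg.norm(d)/48,abs(t)/10)))
    for i in range(n):
        v=M.T@d/n; print('{"hand":%g,"dp":[%d,%d,%d],"yaw":%.1f},'%(hand,*v.round(),t/n)); M=M@R.from_euler("z",t/n,degrees=True).as_matrix()
E
python3 - <<'E'
from h import *
import json
s=stand();a=s["a"];s["o"]=(np.array(s["o"])+.0015*np.array([-np.sin(a),np.cos(a)])).tolist();json.dump(s,open("stand.json","w"))
plan(191,7,200,-50,87)
E
```

```text
t 0.1 S(mm) [-201.4 -640.4] z 225.7 yaw need 19.9 tilt z [-0.001  0.001 -1.   ] gap 88.0 F [-0.1  0.2 -0.2]
{"hand":87,"dp":[-37,30,2],"yaw":4.4},
{"hand":87,"dp":[-34,32,2],"yaw":4.4},
{"hand":87,"dp":[-32,35,2],"yaw":4.4},
{"hand":87,"dp":[-29,37,2],"yaw":4.4},
{"hand":87,"dp":[-26,39,2],"yaw":4.4},
{"hand":87,"dp":[-23,41,2],"yaw":4.4},
{"hand":87,"dp":[-20,43,2],"yaw":4.4},
{"hand":87,"dp":[-17,44,2],"yaw":4.4},
{"hand":87,"dp":[-13,45,2],"yaw":4.4},
{"hand":87,"dp":[-10,46,2],"yaw":4.4},
{"hand":87,"dp":[-6,47,2],"yaw":4.4},
{"hand":87,"dp":[-3,47,2],"yaw":4.4},
{"hand":87,"dp":[1,47,2],"yaw":4.4},
{"hand":87,"dp":[5,47,2],"yaw":4.4},
{"hand":87,"dp":[8,47,2],"yaw":4.4},
{"hand":87,"dp":[12,46,2],"yaw":4.4},
```

Request:
jog_arm([
  {"hand": 87,"dp": [-37,30,2],"yaw": 4.4},
  {"hand": 87,"dp": [-34,32,2],"yaw": 4.4},
  {"hand": 87,"dp": [-32,35,2],"yaw": 4.4},
  {"hand": 87,"dp": [-29,37,2],"yaw": 4.4},
  {"hand": 87,"dp": [-26,39,2],"yaw": 4.4},
  {"hand": 87,"dp": [-23,41,2],"yaw": 4.4},
  {"hand": 87,"dp": [-20,43,2],"yaw": 4.4},
  {"hand": 87,"dp": [-17,44,2],"yaw": 4.4},
], force=15)

```text
clock: 1.1
tcp_pos: [0.461, -0.2595, 0.2058]
eef_rot: [0.095, 0.996, 0.002, -0.003]
wrist_force: [1.1, -0.3, 0.4]
finger_gap: 0.0867
```

Request:
jog_arm([
  {"hand": 87,"dp": [-13,45,2],"yaw": 4.4},
  {"hand": 87,"dp": [-10,46,2],"yaw": 4.4},
  {"hand": 87,"dp": [-6,47,2],"yaw": 4.4},
  {"hand": 87,"dp": [-3,47,2],"yaw": 4.4},
  {"hand": 87,"dp": [1,47,2],"yaw": 4.4},
  {"hand": 87,"dp": [5,47,2],"yaw": 4.4},
  {"hand": 87,"dp": [8,47,2],"yaw": 4.4},
  {"hand": 87,"dp": [12,46,2],"yaw": 4.4},
])

```text
clock: 2.1
tcp_pos: [0.6393, 0.0875, 0.1884]
eef_rot: [0.4, 0.916, 0.001, -0.005]
wrist_force: [0.4, 0.1, 0.1]
finger_gap: 0.0869
```

```bash
python3 -c "
from h import *
plan(191,7,60,-50,87)"
```

```text
t 2.1 S(mm) [214.4  14.6] z 188.4 yaw need -53.2 tilt z [-0.008  0.005 -1.   ] gap 86.9 F [0.4 0.1 0.1]
{"hand":87,"dp":[2,-8,43],"yaw":-1.1},
{"hand":87,"dp":[2,-8,43],"yaw":-1.1},
{"hand":87,"dp":[3,-8,43],"yaw":-1.1},
```

Request:
jog_arm([
  {"hand": 87,"dp": [2,-8,43],"yaw": -1.1},
  {"hand": 87,"dp": [2,-8,43],"yaw": -1.1},
  {"hand": 87,"dp": [3,-8,43],"yaw": -1.1},
  {"hand": 87,"dp": [0,0,0],"yaw": 0},
])

```text
clock: 2.6
tcp_pos: [0.6164, 0.0802, 0.0544]
eef_rot: [0.372, 0.928, 0.0, -0.005]
wrist_force: [-0.2, -0.8, 0.6]
finger_gap: 0.0869
```

```bash
python3 -c "
from h import *
plan(191,7,5,-50,87,2)"
```

```text
t 2.6 S(mm) [190.9   9.8] z 54.4 yaw need -49.6 tilt z [-0.01   0.004 -1.   ] gap 86.9 F [-0.2 -0.8  0.6]
{"hand":87,"dp":[-1,-1,25],"yaw":0.2},
{"hand":87,"dp":[-1,-1,25],"yaw":0.2},
```

Request:
jog_arm([
  {"hand": 87,"dp": [-1,-1,22],"yaw": 0},
  {"hand": 87,"dp": [-1,-1,20],"yaw": 0},
  {"hand": 87,"dp": [0,0,2],"yaw": 0},
  {"hand": 40,"dp": [0,0,0],"yaw": 0},
  {"hand": 40,"dp": [0,0,0],"yaw": 0},
  {"hand": 40,"dp": [0,0,0],"yaw": 0},
  {"hand": 40,"dp": [0,0,0],"yaw": 0},
])

```text
clock: 3.48
tcp_pos: [0.6237, 0.0798, 0.0198]
eef_rot: [0.371, 0.928, 0.004, -0.0]
wrist_force: [-0.2, -0.2, -0.4]
finger_gap: 0.0529
```

```bash
python3 -c "
from h import *
plan(110,135,6,0,40)
im=eyes.grab_frame('top');cv2.imwrite('pics/g1.png',cv2.resize(im[180:330,200:400],(800,600),interpolation=2)[:,:,::-1])"
```

```text
t 3.48 S(mm) [198.1   8.6] z 19.8 yaw need -49.6 tilt z [ 0.003  0.007 -1.   ] gap 52.9 F [-0.2 -0.2 -0.4]
{"hand":40,"dp":[31,3,3],"yaw":-9.9},
{"hand":40,"dp":[30,8,3],"yaw":-9.9},
{"hand":40,"dp":[28,13,3],"yaw":-9.9},
{"hand":40,"dp":[25,18,3],"yaw":-9.9},
{"hand":40,"dp":[22,22,3],"yaw":-9.9},
```

View pics/g1.png

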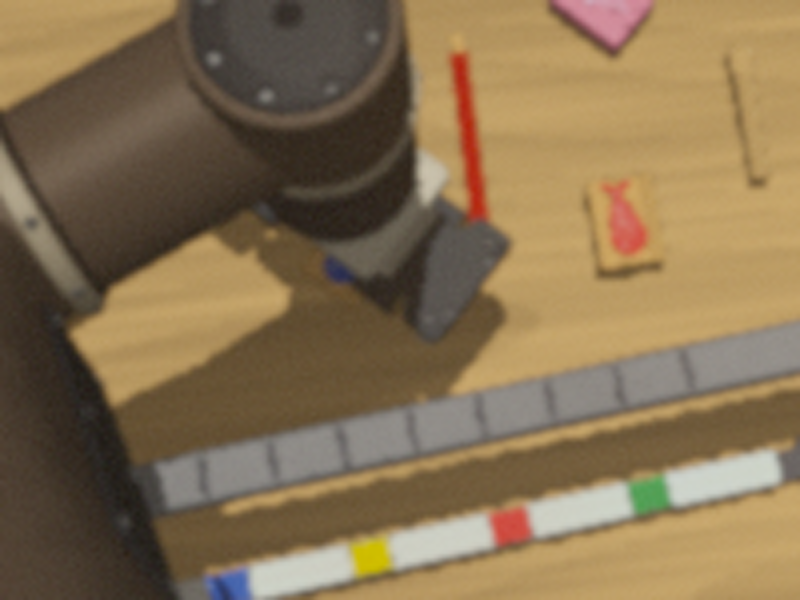

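Request:
jog_arm([
  {"hand": 75,"dp": [0,0,0],"yaw": 0},
  {"hand": 75,"dp": [1,0,0],"yaw": 0},
  {"hand": 75,"dp": [3,0,4],"yaw": 0},
  {"hand": 75,"dp": [3,0,4],"yaw": 0},
  {"hand": 75,"dp": [0,0,4],"yaw": 0},
])

```text
clock: 4.15
tcp_pos: [0.6181, 0.0851, 0.007]
eef_rot: [0.371, 0.928, 0.004, -0.0]
wrist_force: [0.8, -0.1, 0.4]
finger_gap: 0.0749
```

Request:
jog_arm([
  {"hand": 75,"dp": [0,0,0],"yaw": 0},
])

```text
clock: 4.28
tcp_pos: [0.6178, 0.0851, 0.0064]
eef_rot: [0.371, 0.928, 0.004, -0.001]
wrist_force: [0.5, 0.0, -0.6]
finger_gap: 0.075
```

Request:
jog_arm([
  {"hand": 75,"dp": [0,0,0],"yaw": 0},
])

```text
clock: 4.4
tcp_pos: [0.6178, 0.0851, 0.0064]
eef_rot: [0.371, 0.928, 0.003, -0.001]
wrist_force: [-0.5, -0.2, -0.3]
finger_gap: 0.0751
```

```bash
python3 -c "
from h import *
st()"
```

```text
t 4.4 S(mm) [192.8  14.5] z 6.4 yaw need -49.6 tilt z [ 0.002  0.007 -1.   ] gap 75.1 F [-0.5 -0.2 -0.3]
```

Request:
jog_arm([
  {"hand": 40,"dp": [-3,0,0],"yaw": 0},
  {"hand": 40,"dp": [-3,0,1],"yaw": 0},
  {"hand": 40,"dp": [0,0,0],"yaw": 0},
  {"hand": 40,"dp": [0,0,0],"yaw": 0},
  {"hand": 40,"dp": [0,0,0],"yaw": 0},
  {"hand": 40,"dp": [0,0,0],"yaw": 0},
])

```text
clock: 5.15
tcp_pos: [0.6228, 0.0805, 0.0056]
eef_rot: [0.372, 0.928, 0.004, -0.0]
wrist_force: [1.1, 0.6, -0.7]
finger_gap: 0.0438
```

```bash
python3 -c "
from h import *
plan(112,135,5,0,40,8)"
```

```text
t 5.15 S(mm) [197.2   9.4] z 5.6 yaw need -49.6 tilt z [ 0.002  0.007 -1.   ] gap 43.8 F [ 1.1  0.6 -0.7]
{"hand":40,"dp":[19,2,0],"yaw":-6.2},
{"hand":40,"dp":[19,4,0],"yaw":-6.2},
{"hand":40,"dp":[18,6,0],"yaw":-6.2},
{"hand":40,"dp":[17,8,0],"yaw":-6.2},
{"hand":40,"dp":[16,10,0],"yaw":-6.2},
{"hand":40,"dp":[15,11,0],"yaw":-6.2},
{"hand":40,"dp":[14,13,0],"yaw":-6.2},
{"hand":40,"dp":[12,14,0],"yaw":-6.2},
```

Gripped (43.8 mm). Now I'll slide the blue plaque to staging.

Request:
jog_arm([
  {"hand": 40,"dp": [10,1,0],"yaw": -4},
  {"hand": 40,"dp": [18,3,0],"yaw": -6.5},
  {"hand": 40,"dp": [18,5,0],"yaw": -6.5},
  {"hand": 40,"dp": [17,7,0],"yaw": -6.5},
  {"hand": 40,"dp": [16,9,0],"yaw": -6.5},
  {"hand": 40,"dp": [15,10,0],"yaw": -6.5},
  {"hand": 40,"dp": [12,12,0],"yaw": -5},
  {"hand": 40,"dp": [6,6,0],"yaw": -2},
])

```text
clock: 6.15
tcp_pos: [0.5364, 0.1783, 0.0061]
eef_rot: [-0.011, 1.0, 0.004, 0.001]
wrist_force: [-0.4, 0.0, -0.4]
finger_gap: 0.0441
```

```bash
python3 -c "
from h import *
plan(112,135,5,0,40,4)"
```

```text
t 6.15 S(mm) [121.5 115.7] z 6.1 yaw need -4.7 tilt z [ 0.003  0.007 -1.   ] gap 44.1 F [-0.4  0.  -0.4]
{"hand":40,"dp":[3,5,0],"yaw":-1.2},
{"hand":40,"dp":[3,5,0],"yaw":-1.2},
{"hand":40,"dp":[3,5,0],"yaw":-1.2},
{"hand":40,"dp":[2,5,0],"yaw":-1.2},
```

Request:
jog_arm([
  {"hand": 40,"dp": [3,5,0],"yaw": -1.2},
  {"hand": 40,"dp": [3,6,0],"yaw": -1.2},
  {"hand": 40,"dp": [3,5,0],"yaw": -1.2},
  {"hand": 40,"dp": [1,3,0],"yaw": -1.2},
  {"hand": 40,"dp": [0,0,0],"yaw": 0},
])

```text
clock: 6.78
tcp_pos: [0.5252, 0.1978, 0.0063]
eef_rot: [-0.054, 0.999, 0.004, 0.002]
wrist_force: [-0.8, 0.2, -0.7]
finger_gap: 0.0439
```

Request:
jog_arm([
  {"hand": 60,"dp": [0,0,0],"yaw": 0},
  {"hand": 60,"dp": [0,0,0],"yaw": 0},
  {"hand": 60,"dp": [0,0,-10],"yaw": 0},
  {"hand": 60,"dp": [0,0,-20],"yaw": 0},
  {"hand": 87,"dp": [0,0,-15],"yaw": 0},
])

```text
clock: 7.4
tcp_pos: [0.5249, 0.1965, 0.0526]
eef_rot: [-0.053, 0.999, 0.003, 0.001]
wrist_force: [-0.2, 0.3, 0.4]
finger_gap: 0.0657
```

```bash
python3 -c "
from h import *
plan(177,-162,45,-5,87,8)"
```

```text
t 7.4 S(mm) [112.  134.9] z 52.6 yaw need 0.2 tilt z [ 0.001  0.006 -1.   ] gap 65.7 F [-0.2  0.3  0.4]
{"hand":87,"dp":[-8,-37,1],"yaw":0.6},
{"hand":87,"dp":[-8,-37,1],"yaw":0.6},
{"hand":87,"dp":[-9,-37,1],"yaw":0.6},
{"hand":87,"dp":[-9,-37,1],"yaw":0.6},
{"hand":87,"dp":[-10,-37,1],"yaw":0.6},
{"hand":87,"dp":[-10,-37,1],"yaw":0.6},
{"hand":87,"dp":[-11,-37,1],"yaw":0.6},
{"hand":87,"dp":[-11,-36,1],"yaw":0.6},
```

Request:
jog_arm([
  {"hand": 87,"dp": [-8,-30,-3],"yaw": 0.6},
  {"hand": 87,"dp": [-9,-42,0],"yaw": 0.6},
  {"hand": 87,"dp": [-9,-42,0],"yaw": 0.6},
  {"hand": 87,"dp": [-10,-42,0],"yaw": 0.6},
  {"hand": 87,"dp": [-10,-42,0],"yaw": 0.6},
  {"hand": 87,"dp": [-10,-42,0],"yaw": 0.6},
  {"hand": 87,"dp": [-9,-30,0],"yaw": 0.6},
  {"hand": 87,"dp": [-5,-14,0],"yaw": 0.6},
])

```text
clock: 8.4
tcp_pos: [0.6212, -0.0878, 0.0621]
eef_rot: [-0.012, 1.0, 0.005, 0.006]
wrist_force: [-0.6, 0.3, -0.3]
finger_gap: 0.0874
```

Request:
jog_arm([
  {"hand": 87,"dp": [0,0,0],"yaw": 0},
])

```text
clock: 8.52
tcp_pos: [0.6214, -0.0885, 0.0623]
eef_rot: [-0.011, 1.0, 0.005, 0.006]
wrist_force: [-0.0, 0.3, 0.8]
finger_gap: 0.0872
```

```bash
python3 -c "
from h import *
plan(177,-162,5,-5,87,6)"
```

```text
t 8.53 S(mm) [ 178.2 -158.5] z 62.3 yaw need -4.7 tilt z [ 0.011  0.01  -1.   ] gap 87.2 F [-0.   0.3  0.8]
{"hand":87,"dp":[0,-1,10],"yaw":0.1},
{"hand":87,"dp":[0,-1,10],"yaw":0.1},
{"hand":87,"dp":[0,-1,10],"yaw":0.1},
{"hand":87,"dp":[0,-1,10],"yaw":0.1},
{"hand":87,"dp":[0,-1,10],"yaw":0.1},
{"hand":87,"dp":[0,-1,10],"yaw":0.1},
```

Request:
jog_arm([
  {"hand": 87,"dp": [0,-1,12],"yaw": 0},
  {"hand": 87,"dp": [0,-1,16],"yaw": 0},
  {"hand": 87,"dp": [0,-1,14],"yaw": 0},
  {"hand": 87,"dp": [0,0,8],"yaw": 0},
  {"hand": 87,"dp": [0,0,4],"yaw": 0},
  {"hand": 87,"dp": [0,0,2],"yaw": 0},
  {"hand": 87,"dp": [0,0,0],"yaw": 0},
])

```text
clock: 9.4
tcp_pos: [0.621, -0.0879, 0.0016]
eef_rot: [-0.013, 1.0, 0.005, 0.005]
wrist_force: [0.4, -0.9, 0.9]
finger_gap: 0.0868
```

```bash
python3 -c "
from h import *
st()"
```

```text
t 9.4 S(mm) [ 177.9 -157.9] z 1.6 yaw need -4.5 tilt z [ 0.009  0.01  -1.   ] gap 86.8 F [ 0.4 -0.9  0.9]
```

Request:
jog_arm([
  {"hand": 40,"dp": [0,-2,-2],"yaw": 0},
  {"hand": 40,"dp": [0,-2,-2],"yaw": 0},
  {"hand": 40,"dp": [0,0,0],"yaw": 0},
  {"hand": 40,"dp": [0,0,0],"yaw": 0},
  {"hand": 40,"dp": [0,0,0],"yaw": 0},
  {"hand": 40,"dp": [0,0,0],"yaw": 0},
  {"hand": 40,"dp": [0,0,0],"yaw": 0},
])

```text
clock: 10.28
tcp_pos: [0.6219, -0.0924, 0.0073]
eef_rot: [-0.013, 1.0, 0.005, 0.006]
wrist_force: [-0.1, -0.4, 1.0]
finger_gap: 0.044
```

```bash
python3 -c "
from h import *
plan(112,-45,5,0,40,6)"
```

```text
t 10.28 S(mm) [ 178.3 -162.5] z 7.3 yaw need -4.5 tilt z [ 0.012  0.01  -1.   ] gap 44.0 F [-0.1 -0.4  1. ]
{"hand":40,"dp":[13,19,0],"yaw":-0.7},
{"hand":40,"dp":[12,19,0],"yaw":-0.7},
{"hand":40,"dp":[12,19,0],"yaw":-0.7},
{"hand":40,"dp":[12,19,0],"yaw":-0.7},
{"hand":40,"dp":[12,19,0],"yaw":-0.7},
{"hand":40,"dp":[11,19,0],"yaw":-0.7},
```

Request:
jog_arm([
  {"hand": 40,"dp": [14,8,0],"yaw": -0.5},
  {"hand": 40,"dp": [20,16,0],"yaw": -1},
  {"hand": 40,"dp": [16,24,0],"yaw": -1},
  {"hand": 40,"dp": [8,24,0],"yaw": -1},
  {"hand": 40,"dp": [4,22,0],"yaw": -1},
  {"hand": 40,"dp": [3,12,0],"yaw": 0},
  {"hand": 40,"dp": [1,6,0],"yaw": 0},
  {"hand": 40,"dp": [0,0,0],"yaw": 0},
])

```text
clock: 11.28
tcp_pos: [0.5422, 0.0196, 0.0079]
eef_rot: [-0.054, 0.999, 0.005, 0.006]
wrist_force: [-0.2, -0.0, -0.4]
finger_gap: 0.0441
```

```bash
python3 -c "
from h import *
plan(112,-45,5,0,40,2)"
```

```text
t 11.28 S(mm) [110.8 -42.8] z 7.9 yaw need 0.2 tilt z [ 0.012  0.011 -1.   ] gap 44.1 F [-0.2 -0.  -0.4]
{"hand":40,"dp":[-1,-1,1],"yaw":0.1},
{"hand":40,"dp":[-1,-1,1],"yaw":0.1},
```

Request:
jog_arm([
  {"hand": 60,"dp": [0,-1,0],"yaw": 0},
  {"hand": 60,"dp": [0,-1,0],"yaw": 0},
  {"hand": 60,"dp": [0,0,-10],"yaw": 0},
  {"hand": 60,"dp": [0,0,-20],"yaw": 0},
  {"hand": 87,"dp": [-4,-15,-12],"yaw": 1},
  {"hand": 87,"dp": [-8,-35,0],"yaw": 2},
  {"hand": 87,"dp": [-8,-48,0],"yaw": 2},
  {"hand": 87,"dp": [-10,-48,0],"yaw": 2},
])

```text
clock: 12.28
tcp_pos: [0.583, -0.1322, 0.0538]
eef_rot: [0.009, 1.0, 0.005, 0.008]
wrist_force: [0.3, 0.1, 0.4]
finger_gap: 0.0867
```

```bash
python3 -c "
from h import *
plan(183,-366,45,-18,87,6)"
```

```text
t 12.28 S(mm) [ 135.5 -198. ] z 53.8 yaw need -7.0 tilt z [ 0.016  0.01  -1.   ] gap 86.7 F [0.3 0.1 0.4]
{"hand":87,"dp":[-11,-27,1],"yaw":1.8},
{"hand":87,"dp":[-12,-26,1],"yaw":1.8},
{"hand":87,"dp":[-13,-26,1],"yaw":1.8},
{"hand":87,"dp":[-14,-26,1],"yaw":1.8},
{"hand":87,"dp":[-15,-25,1],"yaw":1.8},
{"hand":87,"dp":[-15,-25,1],"yaw":1.8},
```

Request:
jog_arm([
  {"hand": 87,"dp": [-12,-36,0],"yaw": 2},
  {"hand": 87,"dp": [-14,-36,0],"yaw": 2},
  {"hand": 87,"dp": [-15,-32,0],"yaw": 2},
  {"hand": 87,"dp": [-14,-20,0],"yaw": 2},
  {"hand": 87,"dp": [-10,-10,0],"yaw": 2},
  {"hand": 87,"dp": [-4,-4,0],"yaw": 0},
  {"hand": 87,"dp": [0,0,0],"yaw": 0},
])

```text
clock: 13.15
tcp_pos: [0.6412, -0.2904, 0.0548]
eef_rot: [0.104, 0.995, 0.006, 0.008]
wrist_force: [-0.9, 0.8, 0.4]
finger_gap: 0.087
```

```bash
python3 -c "
from h import *
plan(183,-366,5,-18,87,6)"
```

```text
t 13.15 S(mm) [ 177.  -361.4] z 54.8 yaw need -17.9 tilt z [ 0.016  0.01  -1.   ] gap 87.0 F [-0.9  0.8  0.4]
{"hand":87,"dp":[-1,-1,8],"yaw":0.0},
{"hand":87,"dp":[-1,-1,8],"yaw":0.0},
{"hand":87,"dp":[-1,-1,8],"yaw":0.0},
{"hand":87,"dp":[-1,-1,8],"yaw":0.0},
{"hand":87,"dp":[-1,-1,8],"yaw":0.0},
{"hand":87,"dp":[-1,-1,8],"yaw":0.0},
```

Request:
jog_arm([
  {"hand": 87,"dp": [-2,-1,12],"yaw": 0},
  {"hand": 87,"dp": [-2,-1,15],"yaw": 0},
  {"hand": 87,"dp": [-2,-1,11],"yaw": 0},
  {"hand": 87,"dp": [-1,0,6],"yaw": 0},
  {"hand": 87,"dp": [-1,0,3],"yaw": 0},
  {"hand": 40,"dp": [0,0,0],"yaw": 0},
  {"hand": 40,"dp": [0,0,0],"yaw": 0},
  {"hand": 40,"dp": [0,0,0],"yaw": 0},
])

```text
clock: 14.15
tcp_pos: [0.6494, -0.2922, 0.0044]
eef_rot: [0.103, 0.995, 0.006, 0.007]
wrist_force: [0.2, 0.7, -0.5]
finger_gap: 0.0627
```

Request:
jog_arm([
  {"hand": 40,"dp": [0,0,0],"yaw": 0},
  {"hand": 40,"dp": [0,0,0],"yaw": 0},
  {"hand": 40,"dp": [0,0,0],"yaw": 0},
])

```text
clock: 14.52
tcp_pos: [0.6495, -0.2923, 0.0051]
eef_rot: [0.103, 0.995, 0.006, 0.008]
wrist_force: [-0.0, -0.2, -0.5]
finger_gap: 0.0438
```

```bash
python3 -c "
from h import *
plan(125,-270,5,-5,40,6)"
```

```text
t 14.53 S(mm) [ 185.1 -364.2] z 5.1 yaw need -17.7 tilt z [ 0.016  0.011 -1.   ] gap 43.8 F [-0.  -0.2 -0.5]
{"hand":40,"dp":[14,12,0],"yaw":-2.1},
{"hand":40,"dp":[14,12,0],"yaw":-2.1},
{"hand":40,"dp":[13,13,0],"yaw":-2.1},
{"hand":40,"dp":[13,13,0],"yaw":-2.1},
{"hand":40,"dp":[12,14,0],"yaw":-2.1},
{"hand":40,"dp":[12,14,0],"yaw":-2.1},
```

Request:
jog_arm([
  {"hand": 40,"dp": [10,6,0],"yaw": -1.5},
  {"hand": 40,"dp": [20,14,0],"yaw": -3},
  {"hand": 40,"dp": [18,24,0],"yaw": -3},
  {"hand": 40,"dp": [14,34,0],"yaw": -3},
  {"hand": 40,"dp": [8,38,0],"yaw": -3},
  {"hand": 40,"dp": [2,32,0],"yaw": -3},
  {"hand": 40,"dp": [0,14,0],"yaw": -1.2},
  {"hand": 40,"dp": [0,5,0],"yaw": 0},
])

```text
clock: 15.52
tcp_pos: [0.579, -0.1114, 0.0067]
eef_rot: [-0.06, 0.998, 0.005, 0.009]
wrist_force: [-0.1, -0.5, -0.4]
finger_gap: 0.0436
```

Request:
jog_arm([
  {"hand": 60,"dp": [0,0,0],"yaw": 0},
  {"hand": 60,"dp": [0,0,0],"yaw": 0},
  {"hand": 60,"dp": [0,0,-10],"yaw": 0},
  {"hand": 30,"dp": [0,0,-20],"yaw": 0},
  {"hand": 20,"dp": [-4,10,-10],"yaw": 0},
])

```text
clock: 16.15
tcp_pos: [0.5807, -0.1042, 0.0479]
eef_rot: [-0.057, 0.998, 0.004, 0.009]
wrist_force: [1.0, 0.4, 0.0]
finger_gap: 0.0453
```

```bash
python3 -c "
from h import *
plan(150,-45,40,0,20,5)"
```

```text
t 16.15 S(mm) [ 136.2 -169.9] z 47.9 yaw need 0.6 tilt z [ 0.017  0.01  -1.   ] gap 45.3 F [1.  0.4 0. ]
{"hand":20,"dp":[-3,25,2],"yaw":0.1},
{"hand":20,"dp":[-3,25,2],"yaw":0.1},
{"hand":20,"dp":[-3,25,2],"yaw":0.1},
{"hand":20,"dp":[-3,25,2],"yaw":0.1},
{"hand":20,"dp":[-3,25,2],"yaw":0.1},
```

Request:
jog_arm([
  {"hand": 20,"dp": [-3,28,0],"yaw": 0},
  {"hand": 20,"dp": [-4,40,0],"yaw": 0},
  {"hand": 20,"dp": [-4,28,4],"yaw": 0},
  {"hand": 20,"dp": [-3,16,6],"yaw": 0},
  {"hand": 20,"dp": [-1,8,8],"yaw": 0},
  {"hand": 20,"dp": [0,0,10],"yaw": 0},
  {"hand": 20,"dp": [0,0,8],"yaw": 0},
  {"hand": 20,"dp": [0,0,2],"yaw": 0},
])

```text
clock: 17.15
tcp_pos: [0.5847, 0.0204, 0.0112]
eef_rot: [-0.056, 0.998, 0.004, 0.01]
wrist_force: [-0.2, -0.6, 0.4]
finger_gap: 0.0203
```

```bash
python3 -c "
from h import *
plan(107,-45,7,0,20,5)"
```

```text
t 17.15 S(mm) [153.1 -46.4] z 11.2 yaw need 0.4 tilt z [ 0.02  0.01 -1.  ] gap 20.3 F [-0.2 -0.6  0.4]
{"hand":20,"dp":[9,0,1],"yaw":0.1},
{"hand":20,"dp":[9,0,1],"yaw":0.1},
{"hand":20,"dp":[9,0,1],"yaw":0.1},
{"hand":20,"dp":[9,0,1],"yaw":0.1},
{"hand":20,"dp":[9,0,1],"yaw":0.1},
```

Request:
jog_arm([
  {"hand": 20,"dp": [7,0,3],"yaw": 0.4},
  {"hand": 20,"dp": [11,0,0],"yaw": 0},
  {"hand": 20,"dp": [11,0,0],"yaw": 0},
  {"hand": 20,"dp": [7,0,0],"yaw": 0},
  {"hand": 20,"dp": [3,0,0],"yaw": 0},
  {"hand": 20,"dp": [-2,0,0],"yaw": 0},
  {"hand": 20,"dp": [-15,0,-10],"yaw": 0},
  {"hand": 30,"dp": [-10,-10,-25],"yaw": 0},
])

```text
clock: 18.15
tcp_pos: [0.5696, 0.0076, 0.0426]
eef_rot: [-0.052, 0.999, 0.004, 0.009]
wrist_force: [0.2, -0.7, 0.4]
finger_gap: 0.0254
```

```bash
python3 -c "
from h import *
plan(134,-176,40,0.5,87,5)"
```

```text
t 18.15 S(mm) [136.8 -57.6] z 42.6 yaw need -0.0 tilt z [ 0.018  0.009 -1.   ] gap 25.4 F [ 0.2 -0.7  0.4]
{"hand":87,"dp":[1,-24,0],"yaw":-0.1},
{"hand":87,"dp":[1,-24,0],"yaw":-0.1},
{"hand":87,"dp":[1,-24,0],"yaw":-0.1},
{"hand":87,"dp":[1,-24,0],"yaw":-0.1},
{"hand":87,"dp":[1,-24,0],"yaw":-0.1},
```

Request:
jog_arm([
  {"hand": 70,"dp": [0,-26,0],"yaw": 0},
  {"hand": 75,"dp": [0,-38,0],"yaw": 0},
  {"hand": 75,"dp": [0,-28,0],"yaw": 0},
  {"hand": 75,"dp": [0,-18,2],"yaw": 0},
  {"hand": 75,"dp": [0,-7,8],"yaw": 0},
  {"hand": 75,"dp": [0,-1,14],"yaw": 0},
  {"hand": 75,"dp": [0,0,10],"yaw": 0},
  {"hand": 75,"dp": [0,0,3],"yaw": 0},
])

```text
clock: 19.15
tcp_pos: [0.5876, -0.1106, 0.0038]
eef_rot: [-0.053, 0.999, 0.005, 0.011]
wrist_force: [-0.1, -0.2, 0.1]
finger_gap: 0.0746
```

```bash
python3 -c "
from h import *
st()"
```

```text
t 19.15 S(mm) [ 142.4 -177. ] z 3.8 yaw need 0.1 tilt z [ 0.022  0.01  -1.   ] gap 74.6 F [-0.1 -0.2  0.1]
```

Request:
jog_arm([
  {"hand": 40,"dp": [3,0,-1],"yaw": 0},
  {"hand": 40,"dp": [3,0,-1],"yaw": 0},
  {"hand": 40,"dp": [0,0,0],"yaw": 0},
  {"hand": 40,"dp": [0,0,0],"yaw": 0},
  {"hand": 40,"dp": [0,0,0],"yaw": 0},
  {"hand": 40,"dp": [0,0,0],"yaw": 0},
])

```text
clock: 19.9
tcp_pos: [0.5817, -0.1102, 0.0066]
eef_rot: [-0.054, 0.998, 0.005, 0.012]
wrist_force: [-0.2, -0.2, -0.4]
finger_gap: 0.0442
```

```bash
python3 -c "
from h import *
plan(157,-60,6,0,40,5)"
```

```text
t 19.9 S(mm) [ 136.5 -176. ] z 6.6 yaw need 0.2 tilt z [ 0.023  0.01  -1.   ] gap 44.2 F [-0.2 -0.2 -0.4]
{"hand":40,"dp":[-4,23,0],"yaw":0.0},
{"hand":40,"dp":[-4,23,0],"yaw":0.0},
{"hand":40,"dp":[-4,23,0],"yaw":0.0},
{"hand":40,"dp":[-4,23,0],"yaw":0.0},
{"hand":40,"dp":[-4,23,0],"yaw":0.0},
```

Request:
jog_arm([
  {"hand": 40,"dp": [-8,14,0],"yaw": 0},
  {"hand": 40,"dp": [-10,32,0],"yaw": 0},
  {"hand": 40,"dp": [-4,40,0],"yaw": 0},
  {"hand": 40,"dp": [0,42,0],"yaw": 0},
  {"hand": 40,"dp": [0,42,0],"yaw": 0},
  {"hand": 40,"dp": [0,30,0],"yaw": 0},
  {"hand": 40,"dp": [3,12,0],"yaw": 0},
  {"hand": 40,"dp": [8,5,0],"yaw": 0},
])

```text
clock: 20.9
tcp_pos: [0.5717, 0.118, 0.0086]
eef_rot: [-0.054, 0.998, 0.005, 0.013]
wrist_force: [0.5, -0.2, -0.9]
finger_gap: 0.044
```

```bash
python3 -c "
from h import *
plan(112,45,6,0,40,4)"
```

```text
t 20.9 S(mm) [150.4  52. ] z 8.6 yaw need 0.2 tilt z [ 0.026  0.011 -1.   ] gap 44.0 F [ 0.5 -0.2 -0.9]
{"hand":40,"dp":[10,-2,0],"yaw":0.1},
{"hand":40,"dp":[10,-2,0],"yaw":0.1},
{"hand":40,"dp":[10,-2,0],"yaw":0.1},
{"hand":40,"dp":[10,-2,0],"yaw":0.1},
```

Request:
jog_arm([
  {"hand": 40,"dp": [12,-3,0],"yaw": 0},
  {"hand": 40,"dp": [12,-2,0],"yaw": 0},
  {"hand": 40,"dp": [9,-1,0],"yaw": 0},
  {"hand": 40,"dp": [4,0,0],"yaw": 0},
  {"hand": 40,"dp": [0,0,0],"yaw": 0},
  {"hand": 60,"dp": [0,0,0],"yaw": 0},
  {"hand": 60,"dp": [0,0,0],"yaw": 0},
  {"hand": 60,"dp": [0,0,-10],"yaw": 0},
])

```text
clock: 21.9
tcp_pos: [0.5319, 0.1044, 0.0175]
eef_rot: [-0.052, 0.999, 0.004, 0.012]
wrist_force: [0.1, 0.3, 1.2]
finger_gap: 0.0593
```

```bash
python3 -c "
from h import *
plan(221,219,50,17,87,6)"
```

```text
t 21.9 S(mm) [109.4  42.7] z 17.5 yaw need 0.0 tilt z [ 0.024  0.01  -1.   ] gap 59.3 F [0.1 0.3 1.2]
{"hand":87,"dp":[-19,29,-5],"yaw":-2.8},
{"hand":87,"dp":[-20,28,-5],"yaw":-2.8},
{"hand":87,"dp":[-22,27,-5],"yaw":-2.8},
{"hand":87,"dp":[-23,26,-5],"yaw":-2.8},
{"hand":87,"dp":[-24,25,-5],"yaw":-2.8},
{"hand":87,"dp":[-25,24,-5],"yaw":-2.8},
```

Request:
jog_arm([
  {"hand": 60,"dp": [0,0,-25],"yaw": 0},
  {"hand": 87,"dp": [-14,20,-8],"yaw": -2},
  {"hand": 87,"dp": [-24,34,0],"yaw": -4},
  {"hand": 87,"dp": [-27,34,0],"yaw": -4},
  {"hand": 87,"dp": [-29,32,0],"yaw": -4},
  {"hand": 87,"dp": [-24,22,0],"yaw": -2},
  {"hand": 87,"dp": [-12,10,0],"yaw": -1},
  {"hand": 87,"dp": [0,0,0],"yaw": 0},
])

```text
clock: 22.9
tcp_pos: [0.6263, 0.2889, 0.0623]
eef_rot: [-0.204, 0.979, 0.003, 0.015]
wrist_force: [-0.7, 0.1, -0.2]
finger_gap: 0.0872
```

```bash
python3 -c "
from h import *
plan(221,219,6,17,87,5)"
```

```text
t 22.9 S(mm) [222.4 216.3] z 62.3 yaw need 17.6 tilt z [ 0.029  0.013 -1.   ] gap 87.2 F [-0.7  0.1 -0.2]
{"hand":87,"dp":[0,1,11],"yaw":0.1},
{"hand":87,"dp":[0,1,11],"yaw":0.1},
{"hand":87,"dp":[0,1,11],"yaw":0.1},
{"hand":87,"dp":[0,1,11],"yaw":0.1},
{"hand":87,"dp":[0,1,11],"yaw":0.1},
```

Request:
jog_arm([
  {"hand": 87,"dp": [1,1,14],"yaw": 0},
  {"hand": 87,"dp": [1,1,17],"yaw": 0},
  {"hand": 87,"dp": [1,1,12],"yaw": 0},
  {"hand": 87,"dp": [0,0,6],"yaw": 0},
  {"hand": 87,"dp": [0,0,3],"yaw": 0},
  {"hand": 40,"dp": [0,0,0],"yaw": 0},
  {"hand": 40,"dp": [0,0,0],"yaw": 0},
  {"hand": 40,"dp": [0,0,0],"yaw": 0},
])

```text
clock: 23.9
tcp_pos: [0.6223, 0.2881, 0.0067]
eef_rot: [-0.202, 0.979, 0.003, 0.014]
wrist_force: [1.3, 1.0, -0.1]
finger_gap: 0.0627
```

Request:
jog_arm([
  {"hand": 40,"dp": [0,0,0],"yaw": 0},
  {"hand": 40,"dp": [0,0,0],"yaw": 0},
  {"hand": 40,"dp": [0,0,0],"yaw": 0},
])

```text
clock: 24.28
tcp_pos: [0.6225, 0.2883, 0.0073]
eef_rot: [-0.202, 0.979, 0.003, 0.015]
wrist_force: [0.2, -0.2, 0.5]
finger_gap: 0.0443
```

```bash
python3 -c "
from h import *
plan(178,120,7,0,40,5)"
```

```text
t 24.27 S(mm) [218.6 216.1] z 7.3 yaw need 17.4 tilt z [ 0.028  0.012 -1.   ] gap 44.3 F [ 0.2 -0.2  0.5]
{"hand":40,"dp":[13,-16,0],"yaw":3.5},
{"hand":40,"dp":[12,-17,0],"yaw":3.5},
{"hand":40,"dp":[11,-17,0],"yaw":3.5},
{"hand":40,"dp":[10,-18,0],"yaw":3.5},
{"hand":40,"dp":[9,-19,0],"yaw":3.5},
```

Request:
jog_arm([
  {"hand": 40,"dp": [9,-10,0],"yaw": 3},
  {"hand": 40,"dp": [14,-22,0],"yaw": 5},
  {"hand": 40,"dp": [10,-32,0],"yaw": 5},
  {"hand": 40,"dp": [4,-36,0],"yaw": 4},
  {"hand": 40,"dp": [0,-36,0],"yaw": 0},
  {"hand": 40,"dp": [0,-36,0],"yaw": 0},
  {"hand": 40,"dp": [0,-22,0],"yaw": 0},
  {"hand": 40,"dp": [0,-8,0],"yaw": 0},
])

```text
clock: 25.28
tcp_pos: [0.6282, 0.0773, 0.0077]
eef_rot: [-0.052, 0.998, 0.008, 0.019]
wrist_force: [0.3, 0.1, 0.3]
finger_gap: 0.0438
```

```bash
python3 -c "
from h import *
plan(178,-4,7,0,40,3)"
```

```text
t 25.27 S(mm) [202.2   5.7] z 7.7 yaw need 0.0 tilt z [ 0.036  0.017 -0.999] gap 43.8 F [0.3 0.1 0.3]
{"hand":40,"dp":[8,-3,0],"yaw":0.0},
{"hand":40,"dp":[8,-3,0],"yaw":0.0},
{"hand":40,"dp":[8,-3,0],"yaw":0.0},
```

Request:
jog_arm([
  {"hand": 40,"dp": [10,-3,0],"yaw": 0},
  {"hand": 40,"dp": [16,-4,0],"yaw": 0},
  {"hand": 40,"dp": [12,-3,0],"yaw": 0},
  {"hand": 40,"dp": [6,-6,0],"yaw": 0},
  {"hand": 40,"dp": [2,-16,0],"yaw": 0},
])

```text
clock: 25.9
tcp_pos: [0.5864, 0.0433, 0.0074]
eef_rot: [-0.055, 0.998, 0.009, 0.022]
wrist_force: [-0.1, 1.2, 3.7]
finger_gap: 0.0439
```

```bash
python3 -c "
from h import *
plan(157,-135,7,0,40,4)"
```

```text
t 25.9 S(mm) [157.2 -23.8] z 7.4 yaw need 0.3 tilt z [ 0.043  0.019 -0.999] gap 43.9 F [-0.1  1.2  3.7]
{"hand":40,"dp":[0,-28,0],"yaw":0.1},
{"hand":40,"dp":[0,-28,0],"yaw":0.1},
{"hand":40,"dp":[0,-28,0],"yaw":0.1},
{"hand":40,"dp":[0,-28,0],"yaw":0.1},
```

Request:
jog_arm([
  {"hand": 40,"dp": [0,-28,0],"yaw": 0},
  {"hand": 40,"dp": [1,-36,0],"yaw": 0},
  {"hand": 40,"dp": [3,-28,0],"yaw": 0},
  {"hand": 40,"dp": [8,-14,0],"yaw": 0},
  {"hand": 40,"dp": [12,-5,0],"yaw": 0},
  {"hand": 40,"dp": [12,0,0],"yaw": 0},
  {"hand": 40,"dp": [6,0,0],"yaw": 0},
  {"hand": 40,"dp": [0,0,0],"yaw": 0},
])

```text
clock: 26.9
tcp_pos: [0.5627, -0.0786, 0.0072]
eef_rot: [-0.055, 0.998, 0.009, 0.028]
wrist_force: [-0.7, 2.0, 2.7]
finger_gap: 0.0436
```

```bash
python3 -c "
from h import *
plan(114,-135,7,0,40,3)"
```

```text
t 26.9 S(mm) [ 120.9 -142.6] z 7.2 yaw need 0.4 tilt z [ 0.054  0.021 -0.998] gap 43.6 F [-0.7  2.   2.7]
{"hand":40,"dp":[2,3,0],"yaw":0.1},
{"hand":40,"dp":[2,3,0],"yaw":0.1},
{"hand":40,"dp":[2,3,0],"yaw":0.1},
```

Request:
jog_arm([
  {"hand": 40,"dp": [0,4,0],"yaw": 0},
  {"hand": 40,"dp": [0,3,0],"yaw": 0},
  {"hand": 40,"dp": [0,0,0],"yaw": 0},
  {"hand": 60,"dp": [0,0,0],"yaw": 0},
  {"hand": 60,"dp": [0,0,0],"yaw": 0},
  {"hand": 60,"dp": [0,0,-10],"yaw": 0},
  {"hand": 40,"dp": [-3,0,-30],"yaw": 0},
  {"hand": 20,"dp": [-5,10,-50],"yaw": 0},
])

```text
clock: 27.9
tcp_pos: [0.5594, -0.0631, 0.0949]
eef_rot: [-0.055, 0.998, 0.008, 0.021]
wrist_force: [1.0, 0.4, 0.4]
finger_gap: 0.0453
```

```bash
python3 -c "
from h import *
print(manip.state()['joint_pos'].round(2))
plan(110,-6,230,0,20,4)"
```

```text
[ 0.23  0.28 -0.43 -0.01 -0.82 -1.68]
t 27.9 S(mm) [ 119.2 -126.8] z 94.9 yaw need 0.3 tilt z [ 0.04   0.019 -0.999] gap 45.3 F [1.  0.4 0.4]
{"hand":20,"dp":[1,31,-33],"yaw":0.1},
{"hand":20,"dp":[1,31,-33],"yaw":0.1},
{"hand":20,"dp":[1,31,-33],"yaw":0.1},
{"hand":20,"dp":[1,31,-33],"yaw":0.1},
```

Request:
jog_arm([
  {"hand": 20,"dp": [0,0,-50],"yaw": 0},
  {"hand": 20,"dp": [0,-10,-50],"yaw": 0},
  {"hand": 20,"dp": [10,-20,-35],"yaw": 0},
  {"hand": 20,"dp": [40,-20,0],"yaw": 0},
  {"hand": 20,"dp": [50,-20,0],"yaw": 0},
  {"hand": 20,"dp": [50,0,0],"yaw": 0},
  {"hand": 20,"dp": [40,0,0],"yaw": 0},
  {"hand": 20,"dp": [20,0,0],"yaw": 0},
])

```text
clock: 28.9
tcp_pos: [0.348, -0.1604, 0.2312]
eef_rot: [-0.056, 0.998, 0.008, 0.026]
wrist_force: [0.0, -0.1, -0.5]
finger_gap: 0.0197
```

```bash
python3 -c "
from h import *
print(manip.state()['joint_pos'].round(2)); st()
im=eyes.grab_frame('top');cv2.imwrite('pics/g2.png',cv2.resize(im[170:350,180:480],(800,480),interpolation=2)[:,:,::-1])"
```

```text
[ 0.07 -0.19 -0.58 -0.02 -1.12 -1.53]
t 28.9 S(mm) [-101.1 -201.7] z 231.2 yaw need 0.4 tilt z [ 0.051  0.02  -0.998] gap 19.7 F [ 0.  -0.1 -0.5]
```

View pics/g2.png

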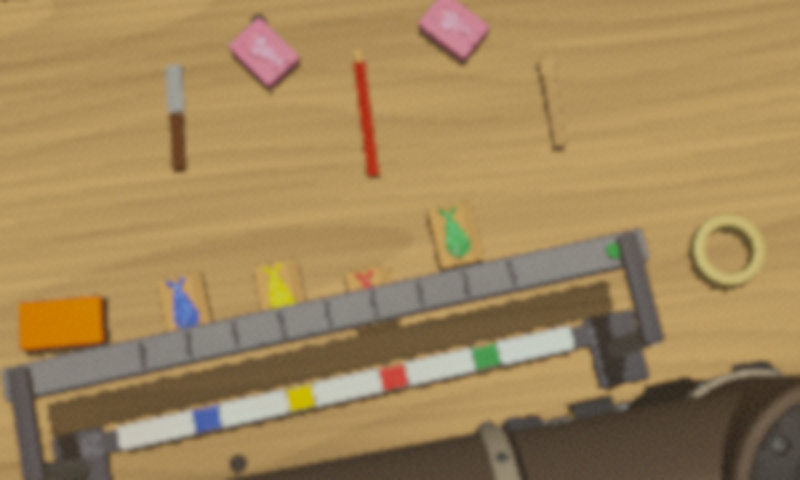

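Request:
jog_arm([
  {"hand": 20,"dp": [20,0,20],"yaw": 0},
  {"hand": 20,"dp": [30,0,30],"yaw": 0},
  {"hand": 20,"dp": [30,0,30],"yaw": 0},
  {"hand": 20,"dp": [20,0,20],"yaw": 0},
  {"hand": 20,"dp": [10,0,10],"yaw": 0},
])

```text
clock: 29.58
tcp_pos: [0.2405, -0.1706, 0.1151]
eef_rot: [-0.056, 0.998, 0.009, 0.03]
wrist_force: [0.6, -0.1, 0.8]
finger_gap: 0.0202
```

```bash
python3 -c "
from h import *
print(manip.state()['joint_pos'].round(2)); st()"
```

```text
[ 0.06 -0.26 -0.92 -0.02 -0.85 -1.51]
t 29.57 S(mm) [-209.1 -200.6] z 115.1 yaw need 0.4 tilt z [ 0.059  0.021 -0.998] gap 20.2 F [ 0.6 -0.1  0.8]
```

Request:
jog_arm([
  {"hand": 20,"dp": [25,0,0],"yaw": 0},
  {"hand": 20,"dp": [30,0,0],"yaw": 0},
  {"hand": 20,"dp": [30,0,0],"yaw": 0},
  {"hand": 20,"dp": [30,0,0],"yaw": 0},
])

```text
clock: 30.08
tcp_pos: [0.1281, -0.187, 0.1141]
eef_rot: [-0.058, 0.998, 0.011, 0.03]
wrist_force: [0.7, -0.5, 0.1]
finger_gap: 0.0205
```

```bash
python3 -c "
from h import *
print(manip.state()['joint_pos'].round(2)); st()"
```

```text
[-0.05 -0.49 -1.02 -0.03 -0.99 -1.39]
t 30.07 S(mm) [-322.5 -205.2] z 114.1 yaw need 0.6 tilt z [ 0.059  0.026 -0.998] gap 20.5 F [ 0.7 -0.5  0.1]
```

Request:
jog_arm([
  {"hand": 20,"dp": [0,0,25],"yaw": 0},
  {"hand": 20,"dp": [0,0,25],"yaw": 0},
  {"hand": 20,"dp": [0,0,0],"yaw": 0},
])

```text
clock: 30.45
tcp_pos: [0.1408, -0.2013, 0.0821]
eef_rot: [-0.058, 0.997, 0.024, 0.035]
wrist_force: [0.3, 0.0, -0.1]
finger_gap: 0.0199
```

```bash
python3 -c "
from h import *
print(manip.state()['joint_pos'].round(2)); st()"
```

```text
[-0.21 -0.31 -1.01 -0.09 -0.81 -1.18]
t 30.45 S(mm) [-311.5 -220.8] z 82.1 yaw need 0.6 tilt z [ 0.067  0.051 -0.996] gap 19.9 F [ 0.3  0.  -0.1]
```

Request:
jog_arm([
  {"hand": 20,"dp": [-25,8,-5],"yaw": 0},
  {"hand": 20,"dp": [-35,10,0],"yaw": 0},
  {"hand": 20,"dp": [-25,6,0],"yaw": 0},
  {"hand": 20,"dp": [-10,0,0],"yaw": 0},
  {"hand": 20,"dp": [50,0,15],"yaw": 0},
  {"hand": 20,"dp": [62,0,15],"yaw": 0},
  {"hand": 20,"dp": [62,0,15],"yaw": 0},
])

```text
clock: 31.32
tcp_pos: [0.0936, -0.2052, 0.0683]
eef_rot: [-0.065, 0.996, 0.041, 0.039]
wrist_force: [0.7, -2.2, -0.2]
finger_gap: 0.0201
```

```bash
python3 -c "
from h import *
print(manip.state()['joint_pos'].round(2)); st()"
```

```text
[-0.43 -0.28 -1.02 -0.15 -0.81 -0.91]
t 31.32 S(mm) [-358.8 -219.7] z 68.3 yaw need 1.3 tilt z [ 0.072  0.087 -0.994] gap 20.1 F [ 0.7 -2.2 -0.2]
```

Request:
jog_arm([
  {"hand": 20,"dp": [-35,0,-10],"yaw": 0},
  {"hand": 20,"dp": [-50,0,-10],"yaw": 0},
  {"hand": 20,"dp": [-50,15,0],"yaw": 0},
  {"hand": 20,"dp": [-40,35,0],"yaw": 0},
  {"hand": 20,"dp": [-10,48,0],"yaw": 0},
  {"hand": 20,"dp": [-5,48,0],"yaw": 0},
  {"hand": 20,"dp": [0,48,0],"yaw": 0},
  {"hand": 20,"dp": [0,30,0],"yaw": 0},
])

```text
clock: 32.33
tcp_pos: [0.2552, 0.0055, 0.1239]
eef_rot: [-0.043, 0.997, 0.041, 0.04]
wrist_force: [0.6, 0.4, 0.4]
finger_gap: 0.0199
```

```bash
python3 -c "
from h import *
print(manip.state()['joint_pos'].round(2)); st()"
```

```text
[ 0.88 -0.48 -1.01  0.01 -0.93 -2.37]
t 32.33 S(mm) [-176.2  -27. ] z 123.9 yaw need -1.2 tilt z [ 0.077  0.085 -0.993] gap 19.9 F [0.6 0.4 0.4]
```

Request:
jog_arm([
  {"hand": 20,"dp": [0,40,0],"yaw": 0},
  {"hand": 20,"dp": [62,5,10],"yaw": 0},
  {"hand": 20,"dp": [62,5,10],"yaw": 0},
  {"hand": 20,"dp": [62,5,10],"yaw": 0},
])

```text
clock: 32.83
tcp_pos: [0.1802, 0.024, 0.1347]
eef_rot: [-0.057, 0.997, 0.053, -0.012]
wrist_force: [1.7, -1.6, -0.3]
finger_gap: 0.0198
```

```bash
python3 -c "
from h import *
print(manip.state()['joint_pos'].round(2)); st()"
```

```text
[ 1.42 -0.82 -1.01 -0.05 -1.28 -2.86]
t 32.83 S(mm) [-248.8   -0.8] z 134.7 yaw need 0.7 tilt z [-0.03   0.104 -0.994] gap 19.8 F [ 1.7 -1.6 -0.3]
```

Request:
jog_arm([
  {"hand": 20,"dp": [-20,30,0],"yaw": -10},
  {"hand": 20,"dp": [-15,35,0],"yaw": -10},
  {"hand": 20,"dp": [0,30,0],"yaw": -10},
  {"hand": 20,"dp": [10,15,0],"yaw": -10},
  {"hand": 20,"dp": [60,20,10],"yaw": -10},
  {"hand": 20,"dp": [60,20,10],"yaw": 0},
  {"hand": 20,"dp": [60,20,10],"yaw": 0},
])

```text
clock: 33.7
tcp_pos: [0.0889, 0.1351, 0.1385]
eef_rot: [-0.387, 0.906, 0.155, -0.071]
wrist_force: [-0.7, -2.6, 0.3]
finger_gap: 0.0197
```

```bash
python3 -c "
from h import *
print(manip.state()['joint_pos'].round(2)); st()"
```

```text
[ 1.61 -0.72 -0.95 -0.27 -1.11 -2.28]
t 33.7 S(mm) [-328.1  119.2] z 138.5 yaw need 40.4 tilt z [-0.249  0.225 -0.942] gap 19.7 F [-0.7 -2.6  0.3]
```

```bash
cat > k.py <<'E'
from h import *
from scipy.spatial.transform import Rotation as R
from scipy.optimize import least_squares
LO=np.array([-3.07,-1.43,-1.02,-3.03,-3.05,-3.03]);HI=np.array([3.07,2.12,1.25,1.67,0,3.03])
y=lambda q:R.from_euler("y",q)
def fk(q,p,s4=1,s6=1):
    a,f,t,h,d,e=p;r1=R.from_euler("z",q[0]);r2=y(q[1]);r3=r2*y(-q[2]);r4=r3*R.from_euler("x",s4*q[3]);r5=r4*y(-q[4])
    x=np.array([0,d,h])+r2.apply([0,0,a])+r3.apply([f,0,0])+r4.apply([0,e,0])+r5.apply([t,0,0])
    T=r1*r5*R.from_euler("x",s6*q[5]); return r1.apply(x),T
E
python3 - <<'E'
from k import *
s=manip.state();q=s["joint_pos"];M=R.from_quat(s["eef_rot"])
D=[([-.8319,.35935,.01103,-.0004,-1.2241,-.2881],[.29383,-.60712,.22563],[-.223435,.974718,.0008,-.00025]),
([.23,.28,-.43,-.01,-.82,-1.68],[.5594,-.0631,.0949],[-.055,.998,.008,.021]),
([-.05,-.49,-1.02,-.03,-.99,-1.39],[.1281,-.187,.1141],[-.058,.998,.011,.03]),
([1.42,-.82,-1.01,-.05,-1.28,-2.86],[.1802,.024,.1347],[-.057,.997,.053,-.012]),
([-.43,-.28,-1.02,-.15,-.81,-.91],[.0936,-.2052,.0683],[-.065,.996,.041,.039]),
([.88,-.48,-1.01,.01,-.93,-2.37],[.2552,.0055,.1239],[-.043,.997,.041,.04]),
(q,s["tcp_pos"],s["eef_rot"])]
for s4 in(1,-1):
  for s6 in(1,-1):
    f=lambda p:np.concatenate([fk(d[0],p,s4,s6)[0]-d[1] for d in D]+[.3*(fk(d[0],p,s4,s6)[1].apply([1,0,0])-R.from_quat(d[2]).apply([0,0,1])) for d in D])
    r=least_squares(f,[.59,.467,.25,.1,-.19,0]);
    off=[(fk(d[0],r.x,s4,s6)[1].inv()*R.from_quat(d[2])).as_rotvec().round(2).tolist() for d in D[::3]]
    print(s4,s6,r.x.round(4),"rms",np.sqrt(2*r.cost/42).round(4),off)
E
```

```text
1 1 [ 0.5381  0.4923 -0.1871 -0.2983 -0.2753  0.0976] rms 0.0288 [[-0.78, 1.43, -0.77], [-1.54, 0.98, -1.67], [1.68, -0.45, 2.4]]
1 -1 [ 0.5381  0.4923 -0.1871 -0.2983 -0.2753  0.0976] rms 0.0288 [[-1.21, 1.21, -1.21], [-1.16, 1.31, -1.24], [-1.11, 1.82, -1.05]]
-1 1 [ 0.5997  0.4643  0.372   0.1944 -0.0033 -0.1875] rms 0.0011 [[-0.78, 1.43, -0.78], [-1.61, 0.89, -1.61], [2.14, 0.16, 2.14]]
-1 -1 [ 0.5997  0.4643  0.372   0.1944 -0.0033 -0.1875] rms 0.0011 [[-1.21, 1.21, -1.21], [-1.2, 1.21, -1.21], [-1.21, 1.21, -1.21]]
```

```bash
cat >> k.py <<'E'
P=np.array([.5997,.4643,.372,.1944,-.0033,-.1875]);OFF=R.from_rotvec([-1.2092,1.2092,-1.2092])
def FK(q): p,T=fk(q,P,-1,-1); return p,T*OFF
def ik(q0,p,T,w):
    f=lambda q:(lambda r:np.r_[r[0]-p,w*(T.inv()*r[1]).as_rotvec()])(FK(q))
    lo=np.maximum(LO,q0-.28);hi=np.minimum(HI,q0+.28)
    return least_squares(f,np.clip(q0,lo+1e-4,hi-1e-4),bounds=(lo,hi),max_nfev=40).x
def row(q,dp,yaw,w):
    p,T=FK(q); return ik(q,p+T.apply(np.array(dp)/1000),T*R.from_euler("z",yaw,degrees=True),w)
E
python3 - <<'E'
from k import *
for w in(.05,.1,.2,.4):
    q=np.array([.88,-.48,-1.01,.01,-.93,-2.37])
    for dp in([0,40,0],[62,5,10],[62,5,10],[62,5,10]): q=row(q,dp,0,w)
    p,T=FK(q); print(w,q.round(2),p.round(3),T.apply([0,0,1]).round(3))
# feasibility of the push poses
a=stand()["a"];s=np.array([np.cos(a),np.sin(a),0]);n=np.array([-np.sin(a),np.cos(a),0])
for tl in(22,26):
  for flip in(1,-1):
   for yy in(-135,135):
    b=np.radians(tl);z=-np.sin(b)*s-np.cos(b)*np.array([0,0,1]);Y=flip*n;T=R.from_matrix(np.c_[np.cross(Y,z),Y,z])
    p=np.r_[stand()["o"],0]+.075*s+yy/1000*n+[0,0,.01]
    f=lambda q:(lambda r:np.r_[r[0]-p,.3*(T.inv()*r[1]).as_rotvec()])(FK(q))
    r=least_squares(f,[.3,.3,-.3,0,-1.2,-1.5*flip],bounds=(LO,HI)); print(tl,flip,yy,r.cost.round(6),r.x.round(2))
E
```

```text
0.05 [ 1.56 -0.81 -1.01 -0.33 -1.29 -2.95] [0.067 0.044 0.106] [-0.308  0.102 -0.946]
0.1 [ 1.57 -0.82 -1.   -0.31 -1.3  -2.97] [0.072 0.044 0.108] [-0.294  0.098 -0.951]
0.2 [ 1.61 -0.83 -1.   -0.26 -1.31 -3.02] [0.092 0.045 0.114] [-0.248  0.085 -0.965]
0.4 [ 1.59 -0.82 -1.01 -0.14 -1.3  -3.03] [0.138 0.045 0.123] [-0.135  0.081 -0.988]
22 1 -135 0.0 [ 0.2   0.56 -0.26 -0.04 -1.13 -1.64]
22 1 135 0.0 [ 0.61  0.57 -0.19 -0.2  -1.16 -1.96]
22 -1 -135 0.0 [ 0.2   0.56 -0.26 -0.04 -1.13  1.5 ]
22 -1 135 0.0 [ 0.61  0.57 -0.19 -0.2  -1.16  1.18]
26 1 -135 0.0 [ 0.2   0.6  -0.21 -0.04 -1.21 -1.64]
26 1 135 0.0 [ 0.59  0.61 -0.13 -0.22 -1.25 -1.94]
26 -1 -135 0.0 [ 0.2   0.6  -0.21 -0.04 -1.21  1.5 ]
26 -1 135 0.0 [ 0.59  0.61 -0.13 -0.22 -1.25  1.2 ]
```

```bash
cat > search.py <<'E'
from k import *
q0=manip.state()["joint_pos"];p0,T0=FK(q0);a=stand()["a"];rng=np.random.default_rng(0)
tgt=np.array([-.42*np.cos(a),-.42*np.sin(a)]);best=[]
import time;t=time.time()
while time.time()-t<150:
    az=rng.uniform(-1.5,2.5);r=rng.uniform(.2,.34);z=rng.uniform(.12,.35);yw=rng.uniform(-90,90);n=rng.integers(2,7)
    p=np.array([r*np.cos(az),r*np.sin(az),z]);T=T0*R.from_euler("z",yw,degrees=True)
    g=q0.copy();g[0]=az+np.arcsin(.19/max(r,.2));g[5]=rng.uniform(-2.5,2.5)
    f=lambda q:(lambda r:np.r_[r[0]-p,.4*(T.inv()*r[1]).as_rotvec()])(FK(q))
    try: s=least_squares(f,np.clip(g,LO+.01,HI-.01),bounds=(LO,HI),max_nfev=60)
    except ValueError: continue
    if s.cost>1e-5: continue
    q=s.x;u=rng.normal(size=3);u*=60/max(60/62*np.abs(T.inv().apply(u)).max(),np.linalg.norm(u));ok=True
    for i in range(n):
        pp,TT=FK(q); q=ik(q,pp+u/1000,TT,.4); pp,TT=FK(q); ok&=np.hypot(*pp[:2])>.17 and pp[2]>.09
        if not ok: break
    if ok: e=np.linalg.norm(TT.apply([0,0,1])[:2]-tgt); best.append((e,n,p.round(3),round(yw),u.round(),s.x.round(2),q.round(2),pp.round(3),TT.apply([0,0,1]).round(2)))
best.sort(key=lambda b:b[0])
print(len(best));[print(*b,sep=" | ") for b in best[:8]]
E
python3 search.py
```

```text
2255
0.05260971608244851 | 6 | [0.046 0.231 0.344] | -73 | [-47. -29.  25.] | [ 2.03 -0.71 -0.56 -0.13 -1.4  -1.51] | [ 3.07 -0.67 -0.26 -0.08 -1.61 -2.52] | [-0.182  0.174  0.492] | [-0.37 -0.05 -0.93]
0.07503166198545543 | 5 | [0.    0.28  0.142] | -20 | [-43. -27.  31.] | [ 2.2  -0.53 -0.98 -0.1  -0.79 -2.56] | [ 2.72 -0.6  -0.64 -0.15 -1.19 -3.03] | [-0.172  0.225  0.297] | [-0.36  0.01 -0.93]
0.10523458057348083 | 4 | [-0.047  0.295  0.207] | 16 | [-15. -55. -19.] | [ 2.44 -0.61 -0.9   0.01 -0.94  2.79] | [ 2.88 -0.81 -1.02 -0.12 -1.06  2.45] | [-0.082  0.179  0.137] | [-0.31 -0.02 -0.95]
0.12208196291572664 | 4 | [-0.099  0.321  0.215] | -35 | [-32. -50.  10.] | [ 2.53 -0.52 -0.87  0.05 -0.88 -2.7 ] | [ 2.99 -0.58 -0.75 -0.05 -1.1  -3.03] | [-0.208  0.208  0.257] | [-0.3   0.   -0.95]
0.12909767456851226 | 6 | [-0.027  0.285  0.158] | -17 | [-59.  -1.  10.] | [ 2.38 -0.59 -0.99 -0.01 -0.83 -2.84] | [ 2.73 -0.12 -0.58 -0.12 -0.77 -3.03] | [-0.355  0.331  0.214] | [-0.34  0.06 -0.94]
0.13005532878369855 | 6 | [0.01  0.275 0.299] | -54 | [-48. -25. -26.] | [ 2.14 -0.64 -0.66 -0.09 -1.22 -1.94] | [ 3.07 -0.41 -0.97  0.01 -0.7  -2.84] | [-0.255  0.211  0.146] | [-0.31  0.03 -0.95]
0.13419819669409777 | 6 | [-0.032  0.269  0.329] | -20 | [-18. -33.  47.] | [ 3.07 -0.96 -0.74  0.21 -1.52  2.82] | [ 3.07 -0.6   0.06 -0.05 -1.94  2.82] | [-0.129  0.183  0.609] | [-0.28 -0.03 -0.96]
0.13709289294653765 | 5 | [-0.041  0.271  0.25 ] | 84 | [-40. -44.   9.] | [ 2.65 -0.78 -0.86  0.09 -1.16  1.38] | [ 3.07 -0.58 -0.64 -0.09 -1.23  1.05] | [-0.226  0.177  0.295] | [-0.28 -0.06 -0.96]
```

```bash
cat >> k.py <<'E'
def planW(p,yaw,hand=20,n=None):
    s=manip.state();M=R.from_quat(s["eef_rot"]);d=np.array(p)*1000-s["tcp_pos"]*1000
    n=n or int(np.ceil(max(np.linalg.norm(d)/45,abs(yaw)/10)))
    for i in range(n):
        print('{"hand":%g,"dp":[%d,%d,%d],"yaw":%.1f},'%(hand,*M.inv().apply(d/n).round(),yaw/n)); M=M*R.from_euler("z",yaw/n,degrees=True)
    return M
E
python3 - <<'E'
from k import *
M=planW([.046,.231,.344],-73)
print(M.inv().apply([-47,-29,25]).round())
E
```

```text
{"hand":20,"dp":[-5,20,-20],"yaw":-9.1},
{"hand":20,"dp":[-8,19,-20],"yaw":-9.1},
{"hand":20,"dp":[-11,18,-20],"yaw":-9.1},
{"hand":20,"dp":[-13,16,-20],"yaw":-9.1},
{"hand":20,"dp":[-16,13,-20],"yaw":-9.1},
{"hand":20,"dp":[-18,11,-20],"yaw":-9.1},
{"hand":20,"dp":[-19,8,-20],"yaw":-9.1},
{"hand":20,"dp":[-20,5,-20],"yaw":-9.1},
[ -5.  58. -18.]
```

Request:
jog_arm([
  {"hand": 20,"dp": [-5,20,-20],"yaw": -9},
  {"hand": 20,"dp": [-8,19,-20],"yaw": -9},
  {"hand": 20,"dp": [-11,18,-20],"yaw": -9},
  {"hand": 20,"dp": [-13,16,-20],"yaw": -9},
  {"hand": 20,"dp": [-16,13,-20],"yaw": -9},
  {"hand": 20,"dp": [-18,11,-20],"yaw": -9},
  {"hand": 20,"dp": [-19,8,-20],"yaw": -9},
  {"hand": 20,"dp": [-20,5,-20],"yaw": -9},
])

```text
clock: 34.7
tcp_pos: [0.0695, 0.2258, 0.341]
eef_rot: [0.821, -0.546, -0.165, -0.033]
wrist_force: [0.3, 0.4, -0.5]
finger_gap: 0.0198
```

Request:
jog_arm([
  {"hand": 20,"dp": [-5,58,-18],"yaw": 0},
  {"hand": 20,"dp": [-5,58,-18],"yaw": 0},
  {"hand": 20,"dp": [-5,58,-18],"yaw": 0},
])

```text
clock: 35.08
tcp_pos: [-0.0517, 0.2873, 0.4153]
eef_rot: [0.788, -0.565, -0.243, -0.008]
wrist_force: [-0.5, -0.9, 0.2]
finger_gap: 0.02
```

```bash
python3 - <<'E'
from k import *
print(manip.state()['joint_pos'].round(2)); s=st(); print(s["tcp_pos"].round(3))
q=s["joint_pos"];M=R.from_quat(s["eef_rot"])
for u in([-47,-29,25],[-30,-50,0],[-10,-60,0],[-60,0,0],[-40,-40,-20],[-40,-40,20],[-20,-20,55]):
  q1=q
  for i in range(4):
    p,T=FK(q1); q1=ik(q1,p+np.array(u)/1000,T,.4)
  p,T=FK(q1); print(u,M.inv().apply(u).round(),q1.round(2),p.round(3),T.apply([0,0,1]).round(2))
E
```

```text
[ 2.39 -0.72 -0.49 -0.05 -1.31 -2.06]
t 35.08 S(mm) [-452.1  285.2] z 415.3 yaw need 99.4 tilt z [-0.374  0.288 -0.882] gap 20.0 F [-0.5 -0.9  0.2]
[-0.052  0.287  0.415]
[-47, -29, 25] [  4.  59. -13.] [ 3.07 -0.62 -0.29  0.1  -1.46 -2.69] [-0.224  0.244  0.515] [-0.42  0.13 -0.9 ]
[-30, -50, 0] [37. 45. -3.] [ 2.81 -0.81 -0.47 -0.13 -1.43 -2.42] [-0.126  0.194  0.415] [-0.48  0.03 -0.88]
[-10, -60, 0] [ 51.  31. -14.] [ 1.7  -0.83 -0.36 -0.52 -1.76 -1.51] [-0.029  0.093  0.415] [-0.52  0.16 -0.84]
[-60, 0, 0] [-15.  54.  22.] [ 3.06 -0.54 -0.57  0.26 -1.12 -2.79] [-0.287  0.296  0.415] [-0.39  0.27 -0.88]
[-40, -40, -20] [34. 45. 21.] [ 3.07 -0.77 -0.69  0.05 -1.2  -2.7 ] [-0.192  0.222  0.335] [-0.43  0.08 -0.9 ]
[-40, -40, 20] [ 18.  55. -14.] [ 3.07 -0.69 -0.33  0.05 -1.49 -2.68] [-0.192  0.222  0.495] [-0.43  0.08 -0.9 ]
[-20, -20, 55] [ -9.  40. -47.] [ 3.03 -0.66 -0.02  0.14 -1.77 -2.62] [-0.119  0.255  0.635] [-0.41  0.18 -0.89]
```

Request:
jog_arm([
  {"hand": 20,"dp": [37,45,-3],"yaw": 0},
  {"hand": 20,"dp": [37,45,-3],"yaw": 0},
  {"hand": 20,"dp": [37,45,-3],"yaw": 0},
  {"hand": 20,"dp": [37,45,-3],"yaw": 0},
])

```text
clock: 35.58
tcp_pos: [-0.0676, 0.361, 0.4588]
eef_rot: [0.686, -0.618, -0.379, -0.066]
wrist_force: [3.2, 2.1, 0.0]
finger_gap: 0.0201
```

```bash
python3 - <<'E'
from k import *
print(manip.state()['joint_pos'].round(2)); s=st(); print(s["tcp_pos"].round(3))
q=s["joint_pos"];M=R.from_quat(s["eef_rot"])
for u in([-30,-50,0],[-5,-60,0],[30,-50,0],[-20,-58,-20]):
  for n in (2,4):
    q1=q
    for i in range(n):
      p,T=FK(q1); q1=ik(q1,p+np.array(u)/1000,T,.4)
    p,T=FK(q1); print(u,M.inv().apply(u).round(),q1.round(2),p.round(3),T.apply([0,0,1]).round(2))
E
```

```text
[ 2.76 -0.92 -0.74  0.42 -1.07 -2.73]
t 35.58 S(mm) [-460.2  360.2] z 458.8 yaw need 80.4 tilt z [-0.438  0.559 -0.704] gap 20.1 F [3.2 2.1 0. ]
[-0.068  0.361  0.459]
[-30, -50, 0] [ 41.  38. -15.] [ 2.98 -0.93 -0.71  0.41 -1.17 -2.87] [-0.114  0.336  0.454] [-0.49  0.46 -0.74]
[-30, -50, 0] [ 41.  38. -15.] [ 3.07 -0.86 -0.66  0.34 -1.18 -2.91] [-0.171  0.307  0.453] [-0.53  0.35 -0.77]
[-5, -60, 0] [ 48.  18. -31.] [ 2.32 -0.89 -0.53 -0.08 -1.15 -2.17] [-0.04   0.285  0.456] [-0.53  0.46 -0.71]
[-5, -60, 0] [ 48.  18. -31.] [ 1.76 -0.91 -0.39 -0.49 -1.45 -1.7 ] [-0.036  0.171  0.456] [-0.56  0.44 -0.7 ]
[30, -50, 0] [ 38. -16. -41.] [ 2.29 -0.95 -0.56 -0.01 -1.18 -2.17] [0.007 0.277 0.456] [-0.47  0.53 -0.71]
[30, -50, 0] [ 38. -16. -41.] [ 2.17 -1.11 -0.48 -0.1  -1.42 -2.07] [0.067 0.177 0.456] [-0.47  0.53 -0.71]
[-20, -58, -20] [ 59.  24. -10.] [ 2.55 -0.9  -0.68  0.08 -1.04 -2.4 ] [-0.073  0.31   0.415] [-0.53  0.44 -0.73]
[-20, -58, -20] [ 59.  24. -10.] [ 2.06 -0.87 -0.59 -0.41 -1.18 -1.84] [-0.075  0.222  0.375] [-0.61  0.36 -0.71]
```

```bash
cat > path.py <<'E'
from k import *
def follow(q,wps,step=.045,show=True):
    rows=[]
    for wp in wps:
        p,T=FK(q);n=int(np.ceil(np.linalg.norm(np.array(wp)-p)/step))
        for i in range(n):
            pp,TT=FK(q);d=(np.array(wp)-pp)/(n-i);rows.append(TT.inv().apply(d*1000).round().astype(int).tolist());q=ik(q,pp+TT.apply(np.array(rows[-1])/1000),TT,.4)
        p,T=FK(q)
        if show: print(wp,n,q.round(2),p.round(3),T.apply([0,0,1]).round(2))
    return q,rows
E
python3 - <<'E'
from path import *
q0=manip.state()["joint_pos"]
q,rows=follow(q0,[[.12,.42,.46],[.38,.3,.46],[.48,.0,.46],[.4,-.35,.46],[.15,-.65,.46],[-.05,-.8,.46]])
print(len(rows));print(rows)
for u in([0,-60,0],[0,-60,-10],[0,-60,20],[-20,-56,0]):
  q1=q
  for i in range(10):
    p,T=FK(q1); q1=ik(q1,p+np.array(u)/1000,T,.4)
    if i in(4,9): p,T=FK(q1); print(u,i,q1.round(2),p.round(3),T.apply([0,0,1]).round(2))
E
```

```text
[0.12, 0.42, 0.46] 5 [ 3.07 -1.31 -0.74  0.68 -1.55 -2.81] [0.117 0.375 0.46 ] [-0.39  0.66 -0.65]
[0.38, 0.3, 0.46] 7 [ 2.97 -1.43 -0.34  0.66 -2.01 -2.43] [0.374 0.297 0.479] [-0.34  0.62 -0.71]
[0.48, 0.0, 0.46] 8 [ 2.51 -1.43  0.02  0.39 -2.31 -2.09] [ 0.48  -0.001  0.47 ] [-0.32  0.58 -0.75]
[0.4, -0.35, 0.46] 8 [ 2.06 -1.39  0.52 -0.02 -2.76 -2.03] [ 0.4   -0.351  0.46 ] [-0.32  0.58 -0.75]
[0.15, -0.65, 0.46] 9 [ 1.53 -1.32  0.99 -0.11 -3.05 -1.76] [ 0.158 -0.611  0.45 ] [ 0.02  0.73 -0.68]
[-0.05, -0.8, 0.46] 7 [ 1.44 -1.08  1.2   1.54 -3.01 -0.06] [-0.042 -0.735  0.426] [ 0.22  0.63 -0.75]
44
[[-12, -36, -10], [-14, -37, -8], [-18, -38, -6], [-24, -40, 0], [-42, -47, 14], [4, -32, -22], [4, -32, -22], [4, -32, -21], [4, -33, -22], [5, -34, -20], [8, -38, -17], [14, -46, -9], [29, -7, -26], [29, -7, -26], [30, -8, -25], [30, -8, -25], [31, -8, -24], [31, -9, -23], [33, -10, -21], [37, -12, -16], [36, 15, -21], [36, 16, -21], [36, 15, -21], [36, 16, -22], [36, 15, -21], [37, 16, -22], [36, 15, -21], [37, 16, -22], [28, 31, -11], [28, 31, -11], [28, 31, -10], [29, 31, -12], [30
[... 246 characters left out ...]
.34 ] [ 0.31  0.47 -0.83]
[0, -60, 0] 9 [ 1.41 -1.43  0.67  1.67 -2.7   0.04] [ 0.008 -0.845  0.29 ] [ 0.49  0.34 -0.8 ]
[0, -60, -10] 4 [ 1.45 -1.35  0.8   1.67 -2.89  0.03] [-0.017 -0.81   0.302] [ 0.31  0.48 -0.82]
[0, -60, -10] 9 [ 1.41 -1.43  0.76  1.67 -2.72  0.07] [ 0.004 -0.842  0.265] [ 0.48  0.42 -0.77]
[0, -60, 20] 4 [ 1.45 -1.18  0.92  1.67 -2.87  0.02] [-0.012 -0.783  0.411] [ 0.32  0.43 -0.84]
[0, -60, 20] 9 [ 1.4  -1.25  0.77  1.67 -2.66  0.03] [ 0.014 -0.825  0.418] [ 0.51  0.26 -0.82]
[-20, -56, 0] 4 [ 1.37 -1.29  0.85  1.67 -2.96  0.09] [-0.103 -0.787  0.34 ] [ 0.28  0.47 -0.84]
[-20, -56, 0] 9 [ 1.28 -1.41  0.66  1.67 -2.85  0.15] [-0.143 -0.81   0.286] [ 0.4   0.34 -0.85]
```

```bash
cat > t.py <<'E'
from path import *
q0=manip.state()["joint_pos"]
q,rows=follow(q0,[[-.14,.42,.45],[-.1,.52,.42],[.2,.55,.4],[.45,.35,.4],[.55,.0,.4],[.45,-.4,.4],[.15,-.7,.4],[-.1,-.8,.4]])
print(len(rows));print(rows)
for u in([0,-60,0],[0,-60,20],[-20,-56,0],[20,-56,0]):
  q1=q
  for i in range(10):
    p,T=FK(q1); q1=ik(q1,p+np.array(u)/1000,T,.4)
    if i in(4,9): p,T=FK(q1); print(u,i,q1.round(2),p.round(3),T.apply([0,0,1]).round(2))
E
python3 t.py
```

```text
[-0.14, 0.42, 0.45] 3 [ 2.51 -0.64 -0.67  0.27 -0.79 -2.52] [-0.14  0.42  0.45] [-0.44  0.56 -0.7 ]
[-0.1, 0.52, 0.42] 3 [ 1.99 -0.34 -0.41 -0.25 -0.75 -1.77] [-0.1   0.52  0.42] [-0.44  0.56 -0.7 ]
[0.2, 0.55, 0.4] 7 [ 1.04  0.02  0.02 -0.76 -1.3  -0.83] [0.2  0.55 0.4 ] [-0.44  0.56 -0.7 ]
[0.45, 0.35, 0.4] 8 [ 0.45  0.24  0.28 -0.78 -1.75 -0.43] [0.45  0.35  0.401] [-0.44  0.56 -0.7 ]
[0.55, 0.0, 0.4] 9 [-0.08  0.44  0.52 -0.67 -2.14 -0.05] [0.55 0.   0.4 ] [-0.44  0.56 -0.7 ]
[0.45, -0.4, 0.4] 10 [-0.57  0.68  0.82 -0.37 -2.44  0.48] [ 0.45 -0.4   0.4 ] [-0.44  0.56 -0.7 ]
[0.15, -0.7, 0.4] 10 [-1.04  0.97  1.18  0.17 -2.56  1.25] [ 0.15 -0.7   0.4 ] [-0.44  0.56 -0.7 ]
[-0.1, -0.8, 0.4] 6 [-1.32  1.07  1.25  0.51 -2.4   1.71] [-0.101 -0.783  0.393] [-0.47  0.52 -0.71]
56
[[-14, 16, 24], [-14, 16, 23], [-14, 17, 24], [-21, -23, 20], [-21, -24, 20], [-22, -23, 19], [-4, -41, -14], [-4, -41, -14], [-4, -40, -14], [-4, -41, -15], [-4, -40, -14], [-4, -41, -15], [-3, -40, -14], [18, -22, -28], [18, -22, -28], [18, -23, -28], [18, -22, -28], [19, -23, -27], [18, -22, -28], [19, -23, -
[... 592 characters left out ...]
 0.322] [-0.62  0.23 -0.75]
[0, -60, 0] 9 [-1.32  1.23  1.25  0.78 -1.65  1.75] [-0.138 -1.068  0.269] [-0.69 -0.1  -0.71]
[0, -60, 20] 4 [-1.3   1.08  1.25  0.71 -2.08  1.82] [-0.123 -0.896  0.403] [-0.65  0.2  -0.73]
[0, -60, 20] 9 [-1.31  1.11  1.25  0.86 -1.69  1.85] [-0.144 -1.038  0.426] [-0.74 -0.17 -0.65]
[-20, -56, 0] 4 [-1.4   1.15  1.25  0.68 -2.02  1.84] [-0.21  -0.911  0.328] [-0.62  0.26 -0.74]
[-20, -56, 0] 9 [-1.48  1.23  1.25  0.81 -1.6   1.87] [-0.308 -1.053  0.279] [-0.72 -0.05 -0.69]
[20, -56, 0] 4 [-1.22  1.14  1.25  0.6  -2.11  1.67] [-0.029 -0.898  0.322] [-0.61  0.24 -0.76]
[20, -56, 0] 9 [-1.16  1.21  1.25  0.71 -1.77  1.62] [ 0.033 -1.03   0.267] [-0.66 -0.1  -0.75]
```

Request:
jog_arm([
  {"hand": 20,"dp": [-14,16,24],"yaw": 0},
  {"hand": 20,"dp": [-14,16,24],"yaw": 0},
  {"hand": 20,"dp": [-14,17,24],"yaw": 0},
  {"hand": 20,"dp": [-21,-23,20],"yaw": 0},
  {"hand": 20,"dp": [-21,-24,20],"yaw": 0},
  {"hand": 20,"dp": [-22,-23,19],"yaw": 0},
  {"hand": 20,"dp": [-4,-41,-14],"yaw": 0},
  {"hand": 20,"dp": [-4,-41,-14],"yaw": 0},
])

```text
clock: 36.58
tcp_pos: [-0.0201, 0.5116, 0.4376]
eef_rot: [0.685, -0.603, -0.405, -0.059]
wrist_force: [0.3, 0.2, -1.2]
finger_gap: 0.02
```

```bash
cat > t.py <<'E'
from path import *
s=st();q0=s["joint_pos"];print(s["tcp_pos"].round(3),q0.round(2))
q,rows=follow(q0,[[.2,.55,.4],[.45,.35,.4],[.55,.0,.4],[.45,-.4,.4]],.052)
print(len(rows));print(rows)
res=[]
for wp in([],[[.4,-.5,.4]],[[.3,-.58,.4]],[[.15,-.7,.4]]):
 qa,_=follow(q,wp,show=False)
 for az in np.radians(range(-130,-20,15)):
  for uz in(-25,0,25):
   q1=qa;u=np.array([55*np.cos(az),55*np.sin(az),uz])
   for i in range(16):
    p,T=FK(q1); q1=ik(q1,p+u/1000,T,.4); p,T=FK(q1);z=T.apply([0,0,1])
    if p[2]<.2 or np.hypot(*p[:2])<.35: break
    if p[0]>.3: pass
    res.append((np.hypot(z[0]+.44,z[1]+.05)+.005*i,i+1,wp,u.round().tolist(),p.round(2),z.round(2),q1.round(2)))
res.sort(key=lambda r:r[0]);[print(*r) for r in res[:8]]
E
python3 t.py
```

```text
t 36.58 S(mm) [-397.4  505. ] z 437.6 yaw need 80.0 tilt z [-0.484  0.568 -0.666] gap 20.0 F [ 0.3  0.2 -1.2]
[-0.02   0.512  0.438] [ 1.55 -0.28 -0.23 -0.62 -1.02 -1.26]
[0.2, 0.55, 0.4] 5 [ 0.99  0.05  0.03 -0.82 -1.35 -0.76] [0.2  0.55 0.4 ] [-0.48  0.57 -0.67]
[0.45, 0.35, 0.4] 7 [ 0.42  0.28  0.31 -0.83 -1.8  -0.41] [0.45 0.35 0.4 ] [-0.48  0.57 -0.67]
[0.55, 0.0, 0.4] 8 [-0.09  0.47  0.56 -0.7  -2.2  -0.05] [0.551 0.    0.4  ] [-0.48  0.57 -0.67]
[0.45, -0.4, 0.4] 8 [-0.57  0.71  0.85 -0.38 -2.5   0.48] [ 0.45  -0.399  0.4  ] [-0.48  0.57 -0.67]
28
[[-4, -43, -11], [-4, -43, -11], [-4, -43, -12], [-4, -44, -11], [-4, -43, -12], [20, -24, -33], [20, -24, -34], [20, -23, -33], [21, -24, -34], [20, -23, -33], [21, -24, -34], [20, -23, -33], [33, 1, -31], [33, 1, -31], [34, 1, -31], [33, 0, -31], [34, 1, -31], [33, 0, -31], [34, 1, -31], [33, 0, -31], [40, 24, -22], [40, 24, -22], [40, 24, -22], [39, 24, -22], [40, 25, -23], [39, 24, -22], [40, 25, -23], [39, 24, -22]]
0.07836864051383477 12 [[0.4, -0.5, 0.4]] [19.0, -52.0, 25.0] [ 0.35 -0.77  0.45] [-0.46 -0.06 -0.88] [-0.77  0.93
[... 286 characters left out ...]
5  0.34 -1.95  1.12]
0.10113954802510543 14 [[0.4, -0.5, 0.4]] [5.0, -55.0, 0.0] [ 0.26 -0.93  0.24] [-0.47 -0.03 -0.88] [-0.96  1.15  1.25  0.44 -1.91  1.35]
0.10125400144677113 14 [[0.15, -0.7, 0.4]] [50.0, -23.0, 0.0] [ 0.59 -0.7   0.23] [-0.41 -0.03 -0.91] [-0.56  1.12  1.25  0.28 -2.03  0.95]
0.10243699915738727 11 [[0.3, -0.58, 0.4]] [42.0, -35.0, 25.0] [ 0.48 -0.65  0.43] [-0.44  0.   -0.9 ] [-0.59  0.92  1.25  0.32 -2.27  1.03]
0.10286652006811263 16 [] [5.0, -55.0, 0.0] [ 0.29 -0.93  0.23] [-0.41 -0.05 -0.91] [-0.94  1.14  1.25  0.39 -1.87  1.29]
0.1044731715397482 13 [[0.3, -0.58, 0.4]] [19.0, -52.0, 0.0] [ 0.33 -0.91  0.24] [-0.48 -0.07 -0.87] [-0.88  1.16  1.25  0.45 -1.91  1.29]
```

Request:
jog_arm([
  {"hand": 20,"dp": [-4,-43,-11],"yaw": 0},
  {"hand": 20,"dp": [-4,-43,-11],"yaw": 0},
  {"hand": 20,"dp": [-4,-43,-12],"yaw": 0},
  {"hand": 20,"dp": [-4,-44,-11],"yaw": 0},
  {"hand": 20,"dp": [20,-24,-33],"yaw": 0},
  {"hand": 20,"dp": [20,-24,-33],"yaw": 0},
  {"hand": 20,"dp": [20,-24,-33],"yaw": 0},
  {"hand": 20,"dp": [20,-24,-33],"yaw": 0},
])

```text
clock: 37.58
tcp_pos: [0.3075, 0.4245, 0.4081]
eef_rot: [0.686, -0.602, -0.406, -0.057]
wrist_force: [0.1, 1.1, -0.1]
finger_gap: 0.02
```

Request:
jog_arm([
  {"hand": 20,"dp": [20,-24,-33],"yaw": 0},
  {"hand": 20,"dp": [20,-24,-33],"yaw": 0},
  {"hand": 20,"dp": [33,1,-31],"yaw": 0},
  {"hand": 20,"dp": [33,1,-31],"yaw": 0},
  {"hand": 20,"dp": [33,1,-31],"yaw": 0},
  {"hand": 20,"dp": [33,1,-31],"yaw": 0},
  {"hand": 20,"dp": [33,1,-31],"yaw": 0},
  {"hand": 20,"dp": [33,1,-31],"yaw": 0},
])

```text
clock: 38.58
tcp_pos: [0.4552, 0.0926, 0.4146]
eef_rot: [0.687, -0.601, -0.405, -0.053]
wrist_force: [-0.1, -0.7, -0.0]
finger_gap: 0.02
```

Request:
jog_arm([
  {"hand": 20,"dp": [34,1,-31],"yaw": 0},
  {"hand": 20,"dp": [40,24,-22],"yaw": 0},
  {"hand": 20,"dp": [40,24,-22],"yaw": 0},
  {"hand": 20,"dp": [40,24,-22],"yaw": 0},
  {"hand": 20,"dp": [40,24,-22],"yaw": 0},
  {"hand": 20,"dp": [40,24,-22],"yaw": 0},
  {"hand": 20,"dp": [40,24,-22],"yaw": 0},
  {"hand": 20,"dp": [40,24,-22],"yaw": 0},
])

```text
clock: 39.58
tcp_pos: [0.3762, -0.3166, 0.4202]
eef_rot: [0.687, -0.6, -0.407, -0.049]
wrist_force: [1.3, -0.6, -0.8]
finger_gap: 0.0196
```

```bash
cat > t2.py <<'E'
from path import *
s=st();q0=s["joint_pos"];print(s["tcp_pos"].round(3),q0.round(2))
M=R.from_quat(s["eef_rot"]);res=[]
for az in np.radians(range(-135,-20,9)):
  for uz in(-25,0,25):
   q1=q0;u=np.array([55*np.cos(az),55*np.sin(az),uz])
   for i in range(16):
    p,T=FK(q1); q1=ik(q1,p+u/1000,T,.4); p,T=FK(q1);z=T.apply([0,0,1])
    if p[2]<.2 or np.hypot(*p[:2])<.35: break
    res.append((np.hypot(z[0]+.44,z[1]+.05)+.005*i,i+1,u.round().tolist(),M.inv().apply(u).round(),p.round(2),z.round(2),q1.round(2)))
res.sort(key=lambda r:r[0]);[print(*r) for r in res[:6]]
E
python3 t2.py
```

```text
t 39.58 S(mm) [ -89.3 -359.9] z 420.2 yaw need 80.3 tilt z [-0.5    0.556 -0.664] gap 19.6 F [ 1.3 -0.6 -0.8]
[ 0.376 -0.317  0.42 ] [-0.51  0.5   0.52 -0.35 -2.38  0.5 ]
0.10264697077555375 14 [25.0, -49.0, 25.0] [ 22.   2. -56.] [ 0.41 -0.68  0.47] [-0.44 -0.01 -0.9 ] [-0.66  0.88  1.25  0.37 -2.26  1.13]
0.10631721665366409 15 [25.0, -49.0, 25.0] [ 22.   2. -56.] [ 0.42 -0.71  0.48] [-0.42 -0.08 -0.9 ] [-0.67  0.88  1.25  0.41 -2.2   1.16]
0.13373996167287913 16 [17.0, -52.0, 0.0] [ 40.  -0. -38.] [ 0.4  -0.84  0.24] [-0.41 -0.   -0.91] [-0.81  1.11  1.25  0.33 -1.98  1.16]
0.1520487848039575 16 [9.0, -54.0, 0.0] [ 42.   7. -34.] [ 0.3  -0.88  0.26] [-0.48  0.01 -0.87] [-0.9   1.13  1.25  0.42 -2.    1.3 ]
0.15943982038797117 15 [17.0, -52.0, 25.0] [ 25.  10. -54.] [ 0.33 -0.75  0.49] [-0.52 -0.08 -0.85] [-0.76  0.91  1.25  0.55 -2.2   1.35]
0.1608884924585068 14 [17.0, -52.0, 25.0] [ 25.  10. -54.] [ 0.33 -0.73  0.49] [-0.53 -0.01 -0.85] [-0.75  0.91  1.25  0.5  -2.27  1.31]
```

Request:
jog_arm([
  {"hand": 20,"dp": [22,2,-56],"yaw": 0},
  {"hand": 20,"dp": [22,2,-56],"yaw": 0},
  {"hand": 20,"dp": [22,2,-56],"yaw": 0},
  {"hand": 20,"dp": [22,2,-56],"yaw": 0},
  {"hand": 20,"dp": [22,2,-56],"yaw": 0},
  {"hand": 20,"dp": [25,2,-54],"yaw": 0},
  {"hand": 20,"dp": [28,2,-52],"yaw": 0},
  {"hand": 20,"dp": [30,2,-50],"yaw": 0},
])

```text
clock: 40.58
tcp_pos: [0.3886, -0.5425, 0.4499]
eef_rot: [0.7, -0.601, -0.386, -0.011]
wrist_force: [1.3, 0.4, 0.4]
finger_gap: 0.0201
```

```bash
python3 t2.py
```

```text
t 40.58 S(mm) [-100.4 -585.9] z 449.9 yaw need 82.7 tilt z [-0.527  0.48  -0.702] gap 20.1 F [1.3 0.4 0.4]
[ 0.389 -0.543  0.45 ] [-0.68  0.9   1.25 -0.1  -2.71  0.76]
0.06669357251418326 11 [32.0, -44.0, 0.0] [ 36. -15. -38.] [ 0.5  -0.76  0.28] [-0.42 -0.05 -0.9 ] [-0.66  1.09  1.25  0.34 -2.03  1.06]
0.07024138048357446 11 [25.0, -49.0, 0.0] [ 40.  -8. -37.] [ 0.44 -0.81  0.28] [-0.46 -0.06 -0.89] [-0.74  1.1   1.25  0.4  -2.02  1.16]
0.07520842801264609 10 [44.0, -32.0, 25.0] [ 12. -18. -56.] [ 0.54 -0.6   0.45] [-0.42 -0.07 -0.91] [-0.49  0.89  1.25  0.33 -2.25  0.95]
0.0783513235131596 9 [39.0, -39.0, 25.0] [ 18. -11. -57.] [ 0.48 -0.64  0.45] [-0.47 -0.03 -0.88] [-0.56  0.91  1.25  0.37 -2.29  1.05]
0.08590331790109607 9 [44.0, -32.0, 25.0] [ 12. -18. -56.] [ 0.52 -0.59  0.45] [-0.44 -0.   -0.9 ] [-0.5   0.89  1.25  0.3  -2.31  0.94]
0.08831749550129134 10 [39.0, -39.0, 25.0] [ 18. -11. -57.] [ 0.49 -0.65  0.46] [-0.45 -0.09 -0.89] [-0.56  0.91  1.25  0.41 -2.22  1.07]
```

Request:
jog_arm([
  {"hand": 20,"dp": [12,-18,-56],"yaw": 0},
  {"hand": 20,"dp": [15,-19,-55],"yaw": 0},
  {"hand": 20,"dp": [18,-20,-53],"yaw": 0},
  {"hand": 20,"dp": [20,-21,-52],"yaw": 0},
  {"hand": 20,"dp": [22,-22,-50],"yaw": 0},
  {"hand": 20,"dp": [24,-23,-48],"yaw": 0},
  {"hand": 20,"dp": [26,-24,-46],"yaw": 0},
])

```text
clock: 41.45
tcp_pos: [0.4763, -0.5448, 0.3972]
eef_rot: [0.732, -0.6, -0.321, 0.042]
wrist_force: [-0.2, -0.3, 0.1]
finger_gap: 0.02
```

```bash
python3 t2.py
```

```text
t 41.45 S(mm) [ -13.5 -597.3] z 397.2 yaw need 88.8 tilt z [-0.52   0.323 -0.791] gap 20.0 F [-0.2 -0.3  0.1]
[ 0.476 -0.545  0.397] [-0.58  0.94  1.25  0.02 -2.54  0.79]
0.04912619736673389 6 [25.0, -49.0, 25.0] [ 36.   4. -49.] [ 0.47 -0.68  0.42] [-0.43 -0.03 -0.9 ] [-0.62  0.93  1.25  0.35 -2.21  1.07]
0.049613251994234234 7 [9.0, -54.0, 25.0] [ 39.  19. -42.] [ 0.39 -0.75  0.44] [-0.45 -0.06 -0.89] [-0.73  0.94  1.25  0.43 -2.16  1.22]
0.05059707578475144 8 [9.0, -54.0, 0.0] [ 50.   8. -22.] [ 0.41 -0.82  0.3 ] [-0.44 -0.03 -0.9 ] [-0.77  1.07  1.25  0.38 -2.03  1.18]
0.05469072844727118 9 [0.0, -55.0, 0.0] [ 50.  15. -18.] [ 0.35 -0.87  0.29] [-0.45 -0.06 -0.89] [-0.85  1.09  1.25  0.42 -1.98  1.27]
0.05748119258726824 6 [17.0, -52.0, 25.0] [ 38.  11. -45.] [ 0.43 -0.71  0.42] [-0.45 -0.02 -0.89] [-0.67  0.94  1.25  0.37 -2.21  1.12]
0.058503942992563444 6 [32.0, -44.0, 25.0] [ 32.  -4. -51.] [ 0.51 -0.66  0.42] [-0.41 -0.03 -0.91] [-0.58  0.93  1.25  0.32 -2.21  1.01]
```

Request:
jog_arm([
  {"hand": 20,"dp": [36,6,-49],"yaw": 0},
  {"hand": 20,"dp": [38,6,-48],"yaw": 0},
  {"hand": 20,"dp": [40,6,-46],"yaw": 0},
  {"hand": 20,"dp": [41,6,-45],"yaw": 0},
  {"hand": 20,"dp": [42,6,-44],"yaw": 0},
  {"hand": 20,"dp": [43,6,-43],"yaw": 0},
  {"hand": 20,"dp": [44,6,-42],"yaw": 0},
  {"hand": 20,"dp": [45,6,-41],"yaw": 0},
])

```text
clock: 42.45
tcp_pos: [0.4174, -0.6942, 0.404]
eef_rot: [0.77, -0.587, -0.221, 0.121]
wrist_force: [0.6, 0.7, 0.7]
finger_gap: 0.0203
```

```bash
python3 t2.py; python3 - <<'E'
from path import *
q=manip.state()["joint_pos"];a=stand()["a"];s=np.array([np.cos(a),np.sin(a),0]);n=np.array([-np.sin(a),np.cos(a),0]);o=np.r_[stand()["o"],0]
p,T=FK(q);z=T.apply([0,0,1]);print("S tilt",z@s,z@n)
E
```

```text
t 42.45 S(mm) [ -87.5 -739.8] z 404.0 yaw need 96.6 tilt z [-0.482  0.073 -0.873] gap 20.3 F [0.6 0.7 0.7]
[ 0.417 -0.694  0.404] [-0.68  0.96  1.25  0.33 -2.28  1.11]
0.012614432379906873 3 [44.0, -32.0, -25.0] [ 45. -40.  -2.] [ 0.51 -0.74  0.3 ] [-0.44 -0.05 -0.9 ] [-0.64  1.07  1.25  0.35 -2.07  1.06]
0.013533723149507394 2 [49.0, -25.0, 25.0] [ 29. -23. -47.] [ 0.47 -0.69  0.41] [-0.45 -0.06 -0.89] [-0.62  0.95  1.25  0.38 -2.19  1.09]
0.015378647230898986 3 [49.0, -25.0, -25.0] [ 39. -46.  -4.] [ 0.52 -0.72  0.3 ] [-0.44 -0.04 -0.9 ] [-0.62  1.07  1.25  0.34 -2.09  1.03]
0.017070073880463936 3 [39.0, -39.0, -25.0] [ 50. -33.   0.] [ 0.49 -0.76  0.3 ] [-0.44 -0.06 -0.9 ] [-0.66  1.07  1.25  0.37 -2.05  1.08]
0.017707720578749777 3 [25.0, -49.0, -25.0] [ 57. -19.   6.] [ 0.45 -0.79  0.3 ] [-0.45 -0.05 -0.89] [-0.71  1.08  1.25  0.38 -2.04  1.14]
0.0178296165332084 2 [44.0, -32.0, 25.0] [ 36. -18. -46.] [ 0.46 -0.71  0.41] [-0.45 -0.06 -0.89] [-0.64  0.95  1.25  0.39 -2.18  1.11]
S tilt -0.47148801117019024 0.12224104210124281
```

Request:
jog_arm([
  {"hand": 20,"dp": [36,-18,-46],"yaw": 0},
  {"hand": 20,"dp": [37,-18,-46],"yaw": 0},
  {"hand": 20,"dp": [38,-18,-45],"yaw": 0},
  {"hand": 20,"dp": [39,-18,-44],"yaw": 0},
])

```text
clock: 42.95
tcp_pos: [0.4837, -0.6983, 0.411]
eef_rot: [0.785, -0.576, -0.157, 0.167]
wrist_force: [-0.8, 0.1, -0.5]
finger_gap: 0.0199
```

```bash
cat >> h.py <<'E'
def W(x,y,z):
    s=stand();a=s["a"];return np.array([s["o"][0]+(np.cos(a)*x-np.sin(a)*y)/1000,s["o"][1]+(np.sin(a)*x+np.cos(a)*y)/1000,z/1000])
E
cat > tr.py <<'E'
from k import *
import sys
x,y,z,n=map(float,sys.argv[1:5]);s=st();M=R.from_quat(s["eef_rot"]);m=M.as_matrix();a=stand()["a"]
sx=np.array([np.cos(a),np.sin(a),0]);sy=np.array([-np.sin(a),np.cos(a),0]);print("tiltS",(m[:,2]@sx).round(3),(m[:,2]@sy).round(3))
# yaw so that tool y becomes horizontal in the plane of -sy
yt=-sy-m[:,2]*(m[:,2]@-sy);v=M.inv().apply(yt);yaw=np.degrees(np.arctan2(-v[0],v[1]));print("yaw",yaw.round(1))
planW(W(x,y,z),yaw,float(sys.argv[5]),int(n) or None)
E
python3 tr.py 170 -135 200 0 20
```

```text
t 42.95 S(mm) [ -22.1 -750.8] z 411.0 yaw need 100.7 tilt z [-0.439 -0.081 -0.895] gap 19.9 F [-0.8  0.1 -0.5]
tiltS -0.445 -0.035
yaw -79.0
{"hand":20,"dp":[-35,-24,5],"yaw":-4.9},
{"hand":20,"dp":[-33,-27,5],"yaw":-4.9},
{"hand":20,"dp":[-30,-29,5],"yaw":-4.9},
{"hand":20,"dp":[-28,-32,5],"yaw":-4.9},
{"hand":20,"dp":[-25,-34,5],"yaw":-4.9},
{"hand":20,"dp":[-22,-36,5],"yaw":-4.9},
{"hand":20,"dp":[-19,-38,5],"yaw":-4.9},
{"hand":20,"dp":[-15,-39,5],"yaw":-4.9},
{"hand":20,"dp":[-12,-40,5],"yaw":-4.9},
{"hand":20,"dp":[-8,-41,5],"yaw":-4.9},
{"hand":20,"dp":[-5,-42,5],"yaw":-4.9},
{"hand":20,"dp":[-1,-42,5],"yaw":-4.9},
{"hand":20,"dp":[3,-42,5],"yaw":-4.9},
{"hand":20,"dp":[6,-42,5],"yaw":-4.9},
{"hand":20,"dp":[10,-41,5],"yaw":-4.9},
{"hand":20,"dp":[13,-40,5],"yaw":-4.9},
```

Request:
jog_arm([
  {"hand": 20,"dp": [-35,-24,5],"yaw": -5},
  {"hand": 20,"dp": [-33,-27,5],"yaw": -5},
  {"hand": 20,"dp": [-30,-29,5],"yaw": -5},
  {"hand": 20,"dp": [-28,-32,5],"yaw": -5},
  {"hand": 20,"dp": [-25,-34,5],"yaw": -5},
  {"hand": 20,"dp": [-22,-36,5],"yaw": -5},
  {"hand": 20,"dp": [-19,-38,5],"yaw": -5},
  {"hand": 20,"dp": [-15,-39,5],"yaw": -5},
])

```text
clock: 43.95
tcp_pos: [0.555, -0.3726, 0.3006]
eef_rot: [0.938, -0.262, -0.2, 0.106]
wrist_force: [0.2, -0.5, 0.7]
finger_gap: 0.0202
```

Request:
jog_arm([
  {"hand": 20,"dp": [-12,-40,5],"yaw": -5},
  {"hand": 20,"dp": [-8,-41,5],"yaw": -5},
  {"hand": 20,"dp": [-5,-42,5],"yaw": -5},
  {"hand": 20,"dp": [-1,-42,5],"yaw": -5},
  {"hand": 20,"dp": [3,-42,5],"yaw": -5},
  {"hand": 20,"dp": [6,-42,5],"yaw": -5},
  {"hand": 20,"dp": [6,-25,2],"yaw": -2},
  {"hand": 20,"dp": [4,-10,0],"yaw": 0},
])

```text
clock: 44.95
tcp_pos: [0.6054, -0.0815, 0.2137]
eef_rot: [0.975, 0.023, -0.216, 0.048]
wrist_force: [-0.2, -1.3, -0.3]
finger_gap: 0.0201
```

```bash
python3 tr.py 165 -135 12 0 20; python3 - <<'E'
from h import *
im=eyes.grab_frame("top")
for c,r in(("green",22),("red",22),("yellow",22),("blue",22)):
    print(c,[(a,toS(w("top",*p,.022)).round(1)) for a,p in blobs(im,c,90 if c=="blue" else 130)[0] if 230<p[0]<380 and 235<p[1]<300])
E
```

```text
t 44.95 S(mm) [ 163.1 -150. ] z 213.7 yaw need -184.5 tilt z [-0.419 -0.104 -0.902] gap 20.1 F [-0.2 -1.3 -0.3]
tiltS -0.428 -0.06
yaw -4.1
{"hand":20,"dp":[17,-6,36],"yaw":-0.8},
{"hand":20,"dp":[17,-6,36],"yaw":-0.8},
{"hand":20,"dp":[17,-6,36],"yaw":-0.8},
{"hand":20,"dp":[17,-6,36],"yaw":-0.8},
{"hand":20,"dp":[18,-5,36],"yaw":-0.8},
green []
red []
yellow []
blue []
```

Request:
jog_arm([
  {"hand": 20,"dp": [14,-5,30],"yaw": -1},
  {"hand": 20,"dp": [19,-7,38],"yaw": -1},
  {"hand": 20,"dp": [19,-6,38],"yaw": -1},
  {"hand": 20,"dp": [16,-5,32],"yaw": -1},
  {"hand": 20,"dp": [10,-2,20],"yaw": 0},
  {"hand": 20,"dp": [4,-1,8],"yaw": 0},
  {"hand": 20,"dp": [0,0,0],"yaw": 0},
])

```text
clock: 45.88
tcp_pos: [0.6122, -0.0744, 0.0257]
eef_rot: [0.975, 0.052, -0.213, 0.042]
wrist_force: [0.2, 0.5, 0.5]
finger_gap: 0.02
```

```bash
python3 tr.py 80 -135 11 0 20
```

```text
t 45.88 S(mm) [ 170.6 -143.5] z 25.7 yaw need -180.7 tilt z [-0.411 -0.104 -0.906] gap 20.0 F [0.2 0.5 0.5]
tiltS -0.419 -0.061
yaw -0.6
{"hand":20,"dp":[-25,-4,17],"yaw":-0.2},
{"hand":20,"dp":[-25,-4,17],"yaw":-0.2},
{"hand":20,"dp":[-25,-4,17],"yaw":-0.2},
```

Request:
jog_arm([
  {"hand": 20,"dp": [3,-4,7],"yaw": 0},
  {"hand": 20,"dp": [3,-4,7],"yaw": 0},
  {"hand": 20,"dp": [-8,0,4],"yaw": 0},
  {"hand": 20,"dp": [-14,0,6],"yaw": 0},
  {"hand": 20,"dp": [-16,0,7],"yaw": 0},
  {"hand": 20,"dp": [-14,0,6],"yaw": 0},
  {"hand": 20,"dp": [-10,0,4],"yaw": 0},
  {"hand": 20,"dp": [-4,0,2],"yaw": 0},
])

```text
clock: 46.88
tcp_pos: [0.5376, -0.0755, 0.0141]
eef_rot: [0.976, 0.052, -0.21, 0.042]
wrist_force: [-0.3, -0.7, 0.4]
finger_gap: 0.0199
```

```bash
python3 tr.py 69 -135 10 0 20
```

```text
t 46.88 S(mm) [  96.3 -137. ] z 14.1 yaw need -180.6 tilt z [-0.404 -0.103 -0.909] gap 19.9 F [-0.3 -0.7  0.4]
tiltS -0.413 -0.061
yaw -0.6
{"hand":20,"dp":[-23,-3,15],"yaw":-0.6},
```

Request:
jog_arm([
  {"hand": 20,"dp": [-4,-1,6],"yaw": 0},
  {"hand": 20,"dp": [-8,-1,5],"yaw": 0},
  {"hand": 20,"dp": [-5,0,2],"yaw": 0},
  {"hand": 20,"dp": [-2,0,1],"yaw": 0},
])

```text
clock: 47.38
tcp_pos: [0.5135, -0.0766, 0.0087]
eef_rot: [0.976, 0.052, -0.209, 0.042]
wrist_force: [-0.7, 0.1, 0.1]
finger_gap: 0.0198
```

Request:
jog_arm([
  {"hand": 20,"dp": [-2,0,1],"yaw": 0},
  {"hand": 20,"dp": [-1,0,1],"yaw": 0},
])

```text
clock: 47.62
tcp_pos: [0.5118, -0.077, 0.0084]
eef_rot: [0.976, 0.053, -0.208, 0.042]
wrist_force: [3.1, 0.4, 2.8]
finger_gap: 0.0201
```

Request:
jog_arm([
  {"hand": 20,"dp": [-2,0,1],"yaw": 0},
  {"hand": 20,"dp": [-1,0,0],"yaw": 0},
])

```text
clock: 47.88
tcp_pos: [0.5118, -0.0771, 0.0091]
eef_rot: [0.977, 0.053, -0.205, 0.042]
wrist_force: [3.7, 0.1, -0.3]
finger_gap: 0.02
```

```bash
python3 tr.py 69 -135 10 0 20
```

```text
t 47.88 S(mm) [  70.5 -135.8] z 9.1 yaw need -180.5 tilt z [-0.395 -0.104 -0.913] gap 20.0 F [ 3.7  0.1 -0.3]
tiltS -0.404 -0.062
yaw -0.5
{"hand":20,"dp":[-2,-1,0],"yaw":-0.5},
```

Request:
jog_arm([
  {"hand": 20,"dp": [12,0,-6],"yaw": 0},
  {"hand": 20,"dp": [20,-5,-10],"yaw": 0},
  {"hand": 20,"dp": [14,-22,-7],"yaw": 0},
  {"hand": 20,"dp": [4,-28,-3],"yaw": 0},
  {"hand": 20,"dp": [0,-20,-1],"yaw": 0},
  {"hand": 20,"dp": [0,-10,-1],"yaw": 0},
  {"hand": 20,"dp": [0,-4,0],"yaw": 0},
])

```text
clock: 48.75
tcp_pos: [0.5565, 0.0202, 0.0074]
eef_rot: [0.975, 0.052, -0.21, 0.042]
wrist_force: [-0.6, -0.5, -0.1]
finger_gap: 0.0202
```

```bash
python3 tr.py 82 -45 10 4 20
```

```text
t 48.75 S(mm) [125.  -43.6] z 7.4 yaw need -180.7 tilt z [-0.406 -0.104 -0.908] gap 20.2 F [-0.6 -0.5 -0.1]
tiltS -0.414 -0.061
yaw -0.7
{"hand":20,"dp":[-10,0,4],"yaw":-0.2},
{"hand":20,"dp":[-10,0,4],"yaw":-0.2},
{"hand":20,"dp":[-10,0,4],"yaw":-0.2},
{"hand":20,"dp":[-10,0,4],"yaw":-0.2},
```

Request:
jog_arm([
  {"hand": 20,"dp": [-8,0,2],"yaw": 0},
  {"hand": 20,"dp": [-12,1,5],"yaw": 0},
  {"hand": 20,"dp": [-10,0,4],"yaw": 0},
  {"hand": 20,"dp": [-7,0,3],"yaw": 0},
  {"hand": 20,"dp": [-4,0,2],"yaw": 0},
  {"hand": 20,"dp": [-2,0,1],"yaw": 0},
])

```text
clock: 49.5
tcp_pos: [0.5067, 0.0117, 0.0108]
eef_rot: [0.975, 0.051, -0.21, 0.042]
wrist_force: [-0.4, -1.0, -1.0]
finger_gap: 0.0198
```

Request:
jog_arm([
  {"hand": 20,"dp": [-3,0,1],"yaw": 0},
  {"hand": 20,"dp": [-2,0,1],"yaw": 0},
  {"hand": 20,"dp": [-2,0,1],"yaw": 0},
])

```text
clock: 49.88
tcp_pos: [0.5024, 0.0112, 0.0112]
eef_rot: [0.976, 0.051, -0.207, 0.042]
wrist_force: [7.2, -1.2, 0.0]
finger_gap: 0.0197
```

```bash
python3 tr.py 70 -45 10 1 20
```

```text
t 49.88 S(mm) [ 70.3 -47.1] z 11.2 yaw need -180.7 tilt z [-0.4   -0.103 -0.911] gap 19.7 F [ 7.2 -1.2  0. ]
tiltS -0.408 -0.061
yaw -0.7
{"hand":20,"dp":[0,-2,1],"yaw":-0.7},
```

Request:
jog_arm([
  {"hand": 20,"dp": [14,0,-6],"yaw": 0},
  {"hand": 20,"dp": [24,0,-11],"yaw": 0},
  {"hand": 20,"dp": [24,-10,-12],"yaw": 0},
  {"hand": 20,"dp": [12,-26,-7],"yaw": 0},
  {"hand": 20,"dp": [2,-28,-2],"yaw": 0},
  {"hand": 20,"dp": [0,-16,-1],"yaw": 0},
  {"hand": 20,"dp": [0,-8,0],"yaw": 0},
  {"hand": 20,"dp": [0,-2,0],"yaw": 0},
])

```text
clock: 50.88
tcp_pos: [0.5741, 0.1141, 0.0093]
eef_rot: [0.975, 0.051, -0.21, 0.042]
wrist_force: [-0.5, -0.3, 1.0]
finger_gap: 0.0202
```

```bash
python3 tr.py 82 45 10 5 20
```

```text
t 50.88 S(mm) [152.3  47.8] z 9.3 yaw need -180.8 tilt z [-0.406 -0.104 -0.908] gap 20.2 F [-0.5 -0.3  1. ]
tiltS -0.415 -0.061
yaw -0.7
{"hand":20,"dp":[-13,0,6],"yaw":-0.1},
{"hand":20,"dp":[-13,0,6],"yaw":-0.1},
{"hand":20,"dp":[-13,0,6],"yaw":-0.1},
{"hand":20,"dp":[-13,0,6],"yaw":-0.1},
{"hand":20,"dp":[-13,0,6],"yaw":-0.1},
```

Request:
jog_arm([
  {"hand": 20,"dp": [-10,1,4],"yaw": 0},
  {"hand": 20,"dp": [-16,1,7],"yaw": 0},
  {"hand": 20,"dp": [-16,0,7],"yaw": 0},
  {"hand": 20,"dp": [-12,0,5],"yaw": 0},
  {"hand": 20,"dp": [-7,0,3],"yaw": 0},
  {"hand": 20,"dp": [-4,0,2],"yaw": 0},
  {"hand": 20,"dp": [-2,0,1],"yaw": 0},
])

```text
clock: 51.75
tcp_pos: [0.4973, 0.1, 0.0119]
eef_rot: [0.976, 0.05, -0.21, 0.042]
wrist_force: [0.3, -0.7, 0.2]
finger_gap: 0.0201
```

Request:
jog_arm([
  {"hand": 20,"dp": [-3,0,1],"yaw": 0},
  {"hand": 20,"dp": [-2,0,1],"yaw": 0},
  {"hand": 20,"dp": [-2,0,1],"yaw": 0},
  {"hand": 20,"dp": [-2,0,1],"yaw": 0},
])

```text
clock: 52.25
tcp_pos: [0.4931, 0.0997, 0.0123]
eef_rot: [0.977, 0.051, -0.205, 0.042]
wrist_force: [5.8, -1.2, 0.1]
finger_gap: 0.0199
```

```bash
python3 tr.py 70 45 10 1 20
```

```text
t 52.25 S(mm) [70.2 42. ] z 12.3 yaw need -180.8 tilt z [-0.396 -0.102 -0.912] gap 19.9 F [ 5.8 -1.2  0.1]
tiltS -0.405 -0.06
yaw -0.8
{"hand":20,"dp":[1,-3,2],"yaw":-0.8},
```

Yellow is flush. Now blue: back off, move across, push and feel for the fence.

Request:
jog_arm([
  {"hand": 20,"dp": [14,0,-6],"yaw": 0},
  {"hand": 20,"dp": [24,0,-11],"yaw": 0},
  {"hand": 20,"dp": [24,-10,-11],"yaw": 0},
  {"hand": 20,"dp": [12,-26,-6],"yaw": 0},
  {"hand": 20,"dp": [2,-28,-1],"yaw": 0},
  {"hand": 20,"dp": [0,-16,0],"yaw": 0},
  {"hand": 20,"dp": [0,-8,0],"yaw": 0},
  {"hand": 20,"dp": [0,0,0],"yaw": 0},
])

```text
clock: 53.25
tcp_pos: [0.5673, 0.2, 0.0062]
eef_rot: [0.976, 0.05, -0.209, 0.043]
wrist_force: [-0.1, 0.4, -0.1]
finger_gap: 0.02
```

Request:
jog_arm([
  {"hand": 20,"dp": [-10,1,4],"yaw": 0},
  {"hand": 20,"dp": [-16,0,7],"yaw": 0},
  {"hand": 20,"dp": [-16,0,7],"yaw": 0},
  {"hand": 20,"dp": [-12,0,5],"yaw": 0},
  {"hand": 20,"dp": [-7,0,3],"yaw": 0},
  {"hand": 20,"dp": [-4,0,2],"yaw": 0},
  {"hand": 20,"dp": [-2,0,1],"yaw": 0},
])

```text
clock: 54.12
tcp_pos: [0.4906, 0.1869, 0.0091]
eef_rot: [0.976, 0.049, -0.208, 0.042]
wrist_force: [0.3, 0.9, -0.2]
finger_gap: 0.0202
```

Request:
jog_arm([
  {"hand": 20,"dp": [-3,0,1],"yaw": 0},
  {"hand": 20,"dp": [-2,0,1],"yaw": 0},
  {"hand": 20,"dp": [-2,0,1],"yaw": 0},
  {"hand": 20,"dp": [-2,0,1],"yaw": 0},
])

```text
clock: 54.62
tcp_pos: [0.4839, 0.1864, 0.0091]
eef_rot: [0.977, 0.049, -0.205, 0.042]
wrist_force: [8.8, -1.4, -0.1]
finger_gap: 0.0197
```

```bash
python3 tr.py 70 135 10 1 20; python3 - <<'E'
from h import *
im=eyes.grab_frame("side");cv2.imwrite("pics/s1.png",cv2.resize(im[170:370,260:460],(600,600),interpolation=2)[:,:,::-1])
E
```

```text
t 54.62 S(mm) [ 70.1 129.1] z 9.1 yaw need -181.0 tilt z [-0.397 -0.102 -0.912] gap 19.7 F [ 8.8 -1.4 -0.1]
tiltS -0.406 -0.06
yaw -0.9
{"hand":20,"dp":[-1,-6,-1],"yaw":-0.9},
```

View pics/s1.png

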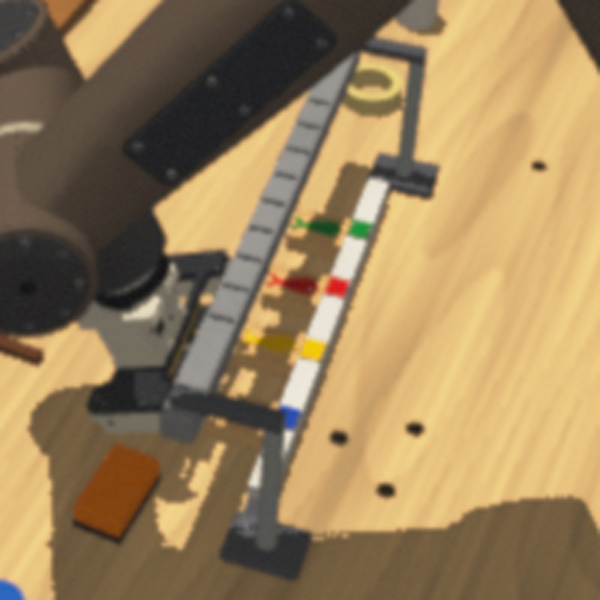

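The side view shows green (320,228), red (293,285) and yellow (270,342) in line with their tags and against the fence. The lamp arm hides blue. I'll back off and measure.

Request:
jog_arm([
  {"hand": 20,"dp": [14,0,-7],"yaw": 0},
  {"hand": 20,"dp": [26,0,-12],"yaw": 0},
  {"hand": 20,"dp": [32,0,-16],"yaw": 0},
  {"hand": 20,"dp": [32,0,-25],"yaw": 0},
  {"hand": 20,"dp": [20,0,-45],"yaw": 0},
  {"hand": 20,"dp": [0,10,-50],"yaw": 0},
  {"hand": 20,"dp": [0,20,-40],"yaw": 0},
  {"hand": 20,"dp": [0,10,-15],"yaw": 0},
])

```text
clock: 55.68
tcp_pos: [0.6917, 0.1769, 0.1522]
eef_rot: [0.975, 0.049, -0.211, 0.044]
wrist_force: [-0.0, 0.5, -0.3]
finger_gap: 0.0201
```

```bash
python3 - <<'E'
from h import *
st();HUE["blue"]=[(105,130)]
sd=eyes.grab_frame("side");tp=eyes.grab_frame("top")
for n,im in(("side",sd),("top",tp)):
  for c in HUE:
    for a,p in blobs(im,c,110,25)[0]:
      s=toS(w(n,*p,.022)); t=toS(w(n,*p,.031))
      if -30<s[0]<75 and abs(s[1])<200: print(n,c,a,p,"z22",s.round(1),"z31",t.round(1))
big=np.vstack([cv2.resize(sd[220:330,300:410],(590,590),interpolation=2)]);cv2.imwrite("pics/s2.png",big[:,:,::-1])
E
```

```text
t 55.67 S(mm) [275.8  98.1] z 152.2 yaw need -181.1 tilt z [-0.407 -0.106 -0.907] gap 20.1 F [-0.   0.5 -0.3]
side red 45 [359.1 264.6] z22 [ 26.9 -42. ] z31 [ 24.8 -32.8]
side red 38 [372.2 265.2] z22 [-10.5 -52.5] z31 [-12.2 -43.2]
side yellow 32 [364.  285.6] z22 [-9.7 36.6] z31 [-11.4  45.2]
side green 30 [368.  245.3] z22 [  24.1 -133.8] z31 [  22.1 -123.9]
side green 23 [379.5 246.1] z22 [ -10.2 -142. ] z31 [ -12. -132.]
side blue 27 [356.4 308.6] z22 [-13.1 127.7] z31 [-14.8 135.6]
top red 34 [323.7 298.1] z22 [ 24. -45.] z31 [ 23.3 -44.9]
top red 70 [327.3 311.2] z22 [-10.3 -46.8] z31 [-10.7 -46.6]
top yellow 14 [361.2 289.6] z22 [  24.4 -143.6] z31 [  23.7 -142.6]
top yellow 86 [292.4 318.9] z22 [-9.9 43.6] z31 [-10.3  43. ]
top green 37 [362.  303.4] z22 [ -10.2 -137.4] z31 [ -10.6 -136.5]
top blue 51 [257.  326.9] z22 [-10.1 134.7] z31 [-10.5 133.4]
```

View pics/s2.png

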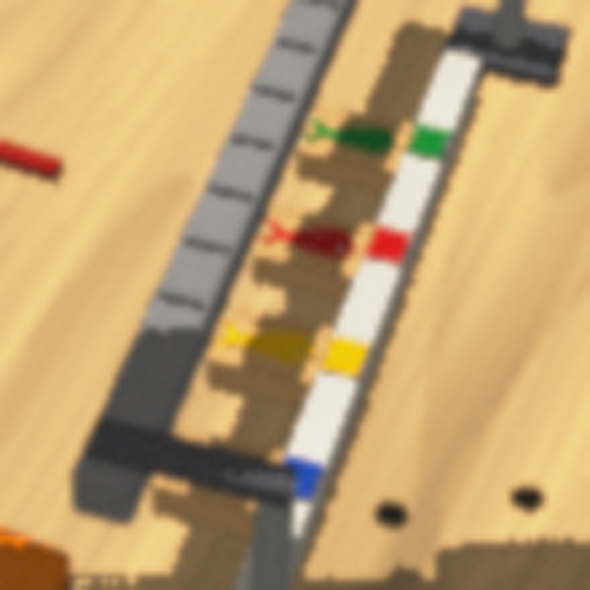

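Green, red and yellow sit within about 2 mm of their tags. In this view the lamp arm hides blue, so I'll check it in a brightened top crop.

```bash
python3 - <<'E'
from h import *
tp=eyes.grab_frame("top")
c=cv2.resize(tp[270:345,220:380],(800,375),interpolation=2);c=(255*(c/255.)**.5).astype(np.uint8)
cv2.imwrite("pics/t3.png",c[:,:,::-1])
for n,y in(("blue",135),("yellow",45),("red",-45),("green",-135)):
  print(n,[((px("top",W(x,y+d,22))-[220,270])*5).round().tolist() for x,d in((0,-22),(0,22),(30,0))])
E
```

```text
blue [[223.0, 255.0], [138.0, 274.0], [170.0, 206.0]]
yellow [[398.0, 216.0], [313.0, 235.0], [343.0, 167.0]]
red [[571.0, 177.0], [486.0, 196.0], [516.0, 129.0]]
green [[743.0, 139.0], [659.0, 158.0], [687.0, 91.0]]
```

View pics/t3.png

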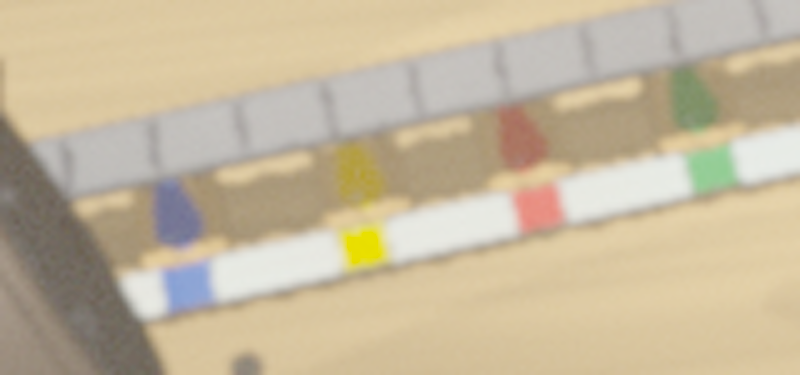

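The brightened top crop shows all four plaques end-on against the fence, parallel to it and under their own tags. The end strips are centred at about (185,253), (368,215), (530,178) and (703,141). Estimated offsets along the fence are about 3.5 mm or less, and the arm is clear, so I'll hand in.

```bash
python3 -c "
from h import *
print(manip.state()['clock'],manip.sign_off())"
```

```text
the job is handed in; nothing more can be done
55.825 None
```

I slid all four plaques in under the lamp and up against the fence, each on its own colour's tag, and handed the job in at 55.8 s. The hand-in gives no verdict.

**How:** With the tool upright I gripped each plaque and slid it flat to a spot in front of its tag. The moves only shift and turn the tool, so I leaned it about 26° by asking for poses at the edge of the arm's reach. With the lean I pushed each plaque under the lamp bar with two fingertips until the fence stopped it. The wrist force at that point was 4–9 N, and the tool stopped at 70.1–70.5 mm from the fence for all four.

**Last checks:**
- **Position along the fence:** the top and side pictures put each plaque within about 3.5 mm of its tag, against an allowed 7 mm. Yellow and red are the furthest off.
- **Flush and square:** the ends look parallel to the fence and against it.
- **Where the views disagreed:** they differ by 1–4 mm, and green's offset even changes sign. Blue was hidden by the lamp arm in the side view, so only the top view covers it.
- **Not re-measured:** I didn't measure the other bench items again at the end. Those visible in the mid-job top view looked unmoved, and I felt no unexpected contact. The arm finished clear of everything.

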